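# Put the mallet on its rest and load the next base board into the work cradle

## Robot

A 6-joint arm with a two-finger parallel gripper is mounted at the origin on the work surface. World frame = base frame: x ahead of the robot, y to its left, z up, the work surface at z = 0. Lengths are in m, angles in rad, forces in N, time in s.
With the tool pointing down it reaches from about 0.425 to 0.95 m from the base axis. Payload 3.5 kg.
Tool frame: the origin (TCP) lies between the finger pads; the fingertips stand 25 mm ahead of it and the grasp point (between the pads) lies 6 mm ahead of it (ctrl.finger_overhang is the distance from the TCP to the fingertips, in m); x points along the fingers, y is the direction in which the jaws open and shut, and the axes are right-handed (so a half turn about x gives the same grasp; the last joint's range is limited). The gripper opens to 85 mm and grips with 20 to 120 N. Pads are 22 mm wide; open, the fingers measure 114 mm over their backs; the gripper's body (76 mm by 85 mm) begins 54 mm behind the grasp point. The pads swing forward as they close: fully open they stand 13 mm farther back than shut.
Start: joints at [0.966, 0.286, 1.577, -0, 1.279, -0.15], TCP at [0.296, 0.606, 0.256] pointing down, gripper open.
Joint ranges: [-2.77, 2.77], [-0.9, 2.22], [0.21, 2.48], [-1.53, 4.67], [0.24, 2.81], [-2.84, 2.84]. Speed limits (rad/s): [2.79, 2.79, 3.14, 3.14, 3.14, 3.14].

## Interface

Orientations are given as a unit quaternion [x, y, z, w].
In Python, from plant import ctrl gives the robot as it stands.
- The arm moves only by the tool play_rows, never from a script. Its argument "targets" is a list of rows, each an object with "delta_pos": the shift along the world's x, y, z normalised to -1 to 1, where 1 is 1000 mm, a list of three; "delta_rot": the turn, a rotation vector about the world's x, y, z normalised to -1 to 1, where 1 is pi rad, a list of three; "claw": the finger opening in mm, from 0 to 85.4. In form: [{"delta_pos": [tx, ty, tz], "delta_rot": [wx, wy, wz], "claw": claw}, ...]. A call has 1 to 20 rows; each row is the pose to reach, as a shift and turn from the pose measured when the call began, turning the shorter way round; what a row does not reach only later rows make up. A row lasts 1/12 s, in which the tool goes at most 41.7 mm and 7.16 degrees, less where a joint would pass 70% of its speed; a pose out of reach is approached as far as the arm can. A call with a number of a shift or a turn outside -1 to 1 is refused whole. A call with a gripper value outside its range is refused whole. The fingers move at their own pace and stop on an object; "newtons" is the grip in N (left out, the last holds). Time passes only in rows, so rows that repeat a pose let the fingers close. It gives the time, the measured TCP pose, the force and the opening at its end, in the units of the state.
- ctrl.get_state(): the state, without advancing time (a new reading comes with each control period).
- ctrl.read_camera(name): name is "scene" or "side" or "wrist"; returns the picture (400x640x3 uint8, blue, green, red); there is no depth.
- ctrl.calibration(name): a dict with "fx", "fy", "cx", "cy" (pixels), "camera_from_world" (4x4, takes a point from world to camera coordinates). Camera axes: x right, y down, z forward; pixel columns grow to the right and rows downward; lengths in m; the calibration is good to about 2 mm. A picture is of the moment at which its call begins: read the wrist's pose just before it. calibration takes no time and is no camera call; for the wrist camera it gives the pose at the moment of the call.
- ctrl.sign_off(): hands the job in, once; it reports no verdict.
The state is a dict: "time": time; "qpos": joint angles; "dq": joint speeds; "joint_efforts": joint torques, N m; "eef_pos": TCP position; "tcp_rot": TCP orientation; "contact_force": force on the tool from outside, world axes, zero at the start; "wrist_torque": the same for the moment, N m; "opening": opening from 0.0 (shut) to 1.0 (fully open).
Only numpy, scipy, OpenCV 4.12 (cv2) and the standard library are available. Lean on these libraries where they do the work, as an engineer would, in place of code of your own. Each camera call takes 0.05 s, during which the arm holds its last target. There are 200 camera calls.

## Task

Get this florist's bench ready for the next arrangement: first lay the mallet that was left in front of the board dispenser into its wooden rest, head in the head pocket and handle down in both notches, then draw the bottom board out of the dispenser and seat it flat and fully home in the board cradle. The two boards above must stay in the dispenser and settle flat on its floor. Set the mallet and the board down, do not drop them, and leave the flower pot, the bottle, the tin and the wire reel where they stand.

Things in the scene. Friction and masses are not known exactly. Their poses are not given: they have to be found in the camera images.
- mallet: Flat wooden mallet, 184 mm long, 28 thick all over, 0.2 kg, lying flat on the bench before the dispenser's mouth. Origin on the handle's underside, where to grip (across y); x along the handle to the head, z up. Handle 26 mm wide, x = -85 to 55 mm; darker head x = 55 to 99, 90 wide (y = -45 to 45). Centre of mass about x = 32 mm.
- mallet_head (a point): Centre of the underside of the mallet's head, at x = 77 mm, y = 0, z = 0 of the mallet.
- mallet_rest: Fixed wooden rest mid-bench; carries the mallet level, its origin 55 mm above this one (on the bench), x to the head end (away from the robot). Base plate x = -95 to 115 mm, 70 wide, 12 high. Two saddles, x = -82 to -62 and 30 to 50: floor z = 55, notch 34 wide between prongs up to z = 77, out to y = -30 and 30. Between the saddles it is open for the fingers.
- rest_pocket (a point): Centre of the head pocket's floor in the mallet rest (x = 77, z = 55 mm of the rest); the seated mallet's head point lies here. Pocket 55 mm long (x = 50 to 105), 60 wide, open at the sides, between the saddle and a stop (x = 105 to 115) that rises to z = 71 mm.
- dispenser: Fixed plywood gravity dispenser with three boards stacked lengthwise. Origin on the bench under the middle of its front face; x runs into it (boards come out along -x), z up. Box x = 0 to 164 mm, 70 wide (54 inside), open on top, walls up to z = 80; floor z = 30. Front wall x = 0 to 8, z = 50 to 78: the slot below it passes one board.
- tongue (a point): Front end of the dispenser's tongue, on its top (dispenser x = -50, z = 30 mm). The tongue, 20 mm wide, runs from the slot to here, level with the floor: a half drawn board let go on it stays level and can be gripped anew at its middle; fingers have room on either side of it.
- board_low: Bottom board of the stack: plain wood, 140 x 50 x 16 mm, 85 g, on the dispenser's floor, poking 42 to 54 mm out of the slot. Origin at the centre of its underside, x along its length, z up. Drawn clear when its origin is at dispenser x = -75 mm or less. Either end may lead.
- board_mid: Second board, same size, on the bottom board inside the dispenser, origin at about dispenser x = 82 mm; the front wall keeps it back. It comes down to the floor (z = 30 mm) when the bottom board is drawn out.
- board_top: Third board, same size, on top of the second; in the end its underside is at z = 46 mm.
- cradle: Fixed wooden cradle for one board, on the other side of the mallet rest from the dispenser. Origin on the bench at its centre; x along the board, z up. Outside 168 x 68 mm. End blocks |x| = 38 to 84 mm: floor z = 30, end walls (inner faces |x| = 74) and side walls (inner faces |y| = 28) up to z = 42. The middle 76 mm is open down to z = 8 for the fingers.
- cradle_seat (a point): Where the seated board's origin (centre of its underside) belongs: 30 mm above the cradle's origin.
- pot: Loose bystander: terracotta flower pot, 80 mm across, about 107 mm high with its flowers, on the robot's side of the cradle. Origin at the centre of its underside.
- bottle: Loose bystander: white bottle, 60 mm across, 150 mm high, between the robot and the mallet rest. Origin at the centre of its underside.
- tin: Loose bystander: metal tin, 64 mm across, 110 mm high, close beyond the far end of the cradle. Origin at the centre of its underside.
- reel: Loose bystander: wire reel, 76 mm across, 44 mm high, beyond the mallet rest. Origin at the centre of its underside.
Mind the look-alikes: they are no part of the job. Leave any blue or orange look-alike of the board_low alone. What is shaped like the cradle but green or yellow is not meant.

How it is judged:
On the way, in this order (a step that is already met when the one before it is completed fails the run):
1. the mallet lies seated in its rest and is let go, while the bottom board is still in the dispenser (x of mallet in the frame of mallet_rest between -0.009 and 0.009 m and y of mallet in the frame of mallet_rest between -0.007 and 0.007 m and z of mallet in the frame of mallet_rest between 0.05 and 0.059 m and angle between the x axis of mallet and the x axis of mallet_rest, either way round below 0.1 rad and x of mallet_head in the frame of mallet_rest above 0.05 m and contact force between the fingers and mallet below 0.2 N and linear speed of mallet below 0.03 m/s and x of board_low in the frame of dispenser above -0.02 m), for 0.2 s.
2. the bottom board has been drawn clear of the dispenser (horizontal distance between board_low and dispenser above 0.07 m), for 0.05 s.
3. the board lies seated in the cradle and is let go (x of board_low in the frame of cradle between -0.008 and 0.008 m and y of board_low in the frame of cradle between -0.006 and 0.006 m and z of board_low in the frame of cradle between 0.026 and 0.034 m and angle between the x axis of board_low and the x axis of cradle, either way round below 0.1 rad and angle between board_low's own z axis and vertical below 0.06 rad and contact force between the fingers and board_low below 0.2 N and linear speed of board_low below 0.03 m/s), for 0.2 s.
At the end, for the whole second after the job is handed in: Mallet in its rest, head in pocket (9 mm along, 7 across, -5/+4 high, 0.1 rad); board flat in cradle (8 mm along, 6 across, 4 high, 0.1 rad), either end first; both let go, at rest. Other two boards stacked flat on dispenser floor (5 mm high, 12 along). Bystanders within 20 mm (all of step 3 and x of mallet in the frame of mallet_rest between -0.009 and 0.009 m and y of mallet in the frame of mallet_rest between -0.007 and 0.007 m and z of mallet in the frame of mallet_rest between 0.05 and 0.059 m and angle between the x axis of mallet and the x axis of mallet_rest, either way round below 0.1 rad and x of mallet_head in the frame of mallet_rest above 0.05 m and contact force between the fingers and mallet below 0.2 N and linear speed of mallet below 0.03 m/s and x of board_mid in the frame of dispenser between 0.07 and 0.094 m and z of board_mid in the frame of dispenser between 0.025 and 0.035 m and angle between each of board_mid, board_top's own z axis and vertical below 0.06 rad and x of board_top in the frame of dispenser between 0.07 and 0.094 m and z of board_top in the frame of dispenser between 0.041 and 0.051 m and distance of each of pot, bottle, reel, tin from where it was at the start of the episode below 0.02 m); the robot touches nothing.
It fails at once if a bystander (pot, bottle, reel or tin) is shifted more than 20 mm or knocked over (distance of any of pot, bottle, reel, tin from where it was at the start of the episode above 0.02 m or angle between any of pot, bottle, reel, tin's own z axis and vertical above 0.3 rad).
It fails at once if one of the upper boards is pulled out of the dispenser (x of any of board_mid, board_top in the frame of dispenser below 0.06 m or z of any of board_mid, board_top in the frame of dispenser above 0.085 m).
It fails at once if the mallet or the board is dropped (falls free faster than 0.6 m/s, from about 20 mm up) ((linear speed of mallet above 0.6 m/s and contact force between the fingers and mallet below 0.05 N) or (linear speed of board_low above 0.6 m/s and contact force between the fingers and board_low below 0.05 N)).
It also fails if it takes over 61 s, if anything falls off the work surface, if the arm or the gripper's body presses on something with over 40 N, if the wrist force passes 120 N, or if a joint passes its speed limit or range.

## Working session

There is one attempt and no reset: what is moved stays moved. The work goes in short steps, Python scripts to look and compute and a tool call to move; the robot and the scene stay as the last step left them, time stands still between calls to the robot, and variables do not carry over. Pictures are saved under pics/ and viewed, about 8 in all and at most 12, crops included, and the job is handed in when it is done.

Besides the shell and the picture viewer there is one more tool, called after "Call:" in YAML: its name, and indented under it one key for each argument. play_rows: Moves the arm, as the interface text tells. Its arguments: {"type":"object","properties":{"targets":{"type":"array"},"newtons":{"type":"number"}},"required":["targets"]}

```bash
mkdir -p pics; ls; python3 - <<'E'
from plant import ctrl
import cv2,numpy as np
for n in ["scene","side"]:
    cv2.imwrite(f"pics/{n}0.png",ctrl.read_camera(n)); c=ctrl.calibration(n); print(n,c['fx'],c['fy'],c['cx'],c['cy']); print(np.round(np.array(c['camera_from_world']),3))
print(ctrl.get_state())
E
```

```text
pics
scene 462.85797316230327 462.85797316230327 310.5042851881534 208.76168722884321
[[ 0.529  0.848  0.004 -0.263]
 [ 0.7   -0.434 -0.567 -0.341]
 [-0.479  0.303 -0.824  1.571]
 [ 0.     0.     0.     1.   ]]
side 496.7213387569645 496.7213387569645 307.8371563945148 196.25940331228668
[[ 0.957 -0.289  0.02  -0.495]
 [-0.197 -0.698 -0.689  0.121]
 [ 0.213  0.655 -0.725  1.381]
 [ 0.     0.     0.     1.   ]]
{'time': 0.1, 'qpos': array([ 9.66010584e-01,  2.87090928e-01,  1.57804427e+00,  2.57972192e-05,
        1.27858334e+00, -1.49989925e-01]), 'dq': array([ 0.0013815 , -0.00271635, -0.00250129,  0.00106343, -0.00143663,
       -0.0012325 ]), 'joint_efforts': array([ 1.07649208e-03, -4.07297623e+01, -2.93698990e+01, -1.19663619e-04,
        3.39947772e-03,  2.83253246e-05]), 'eef_pos': array([0.2961641 , 0.60595463, 0.2550688 ]), 'tcp_rot': array([ 0.15871938,  0.68918735, -0.16011039,  0.68861718]), 'contact_force': array([ 0.56195814,  0.28698321, -0.15373985]), 'wrist_torque': array([-0.0106135 ,  0.02646725, -0.01342407]), 'opening': 1.003242604518198}
```

View pics/scene0.png

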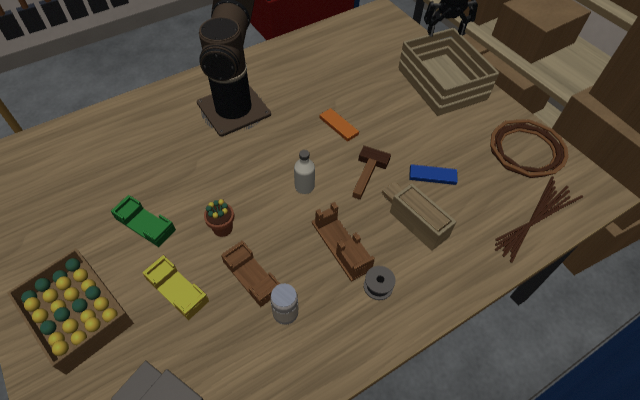

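View pics/side0.png

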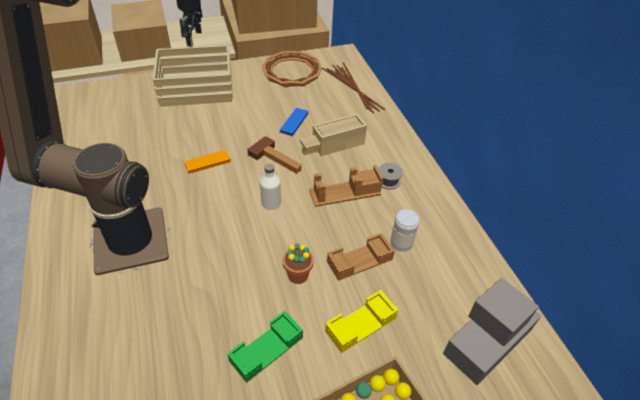

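The scene view shows the mallet at (372,170), dispenser (422,215), rest (343,242), cradle (250,272), pot (220,215), bottle (304,175), tin (285,303) and reel (380,282). The side view shows the same objects. I'll zoom in to pick corners.

```bash
python3 - <<'E'
import cv2
a=cv2.imread("pics/scene0.png")[135:320,205:465]; cv2.imwrite("pics/sc.png",cv2.convertScaleAbs(cv2.resize(a,(780,555),interpolation=cv2.INTER_CUBIC),alpha=1.5))
a=cv2.imread("pics/side0.png")[110:290,235:435]; cv2.imwrite("pics/sd.png",cv2.convertScaleAbs(cv2.resize(a,(660,594),interpolation=cv2.INTER_CUBIC),alpha=1.2))
E
```

```text
(no output)
```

View pics/sc.png

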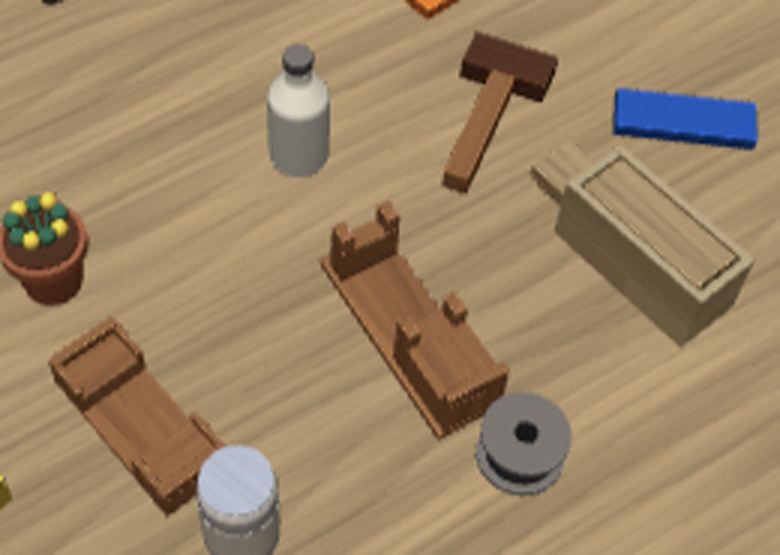

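View pics/sd.png

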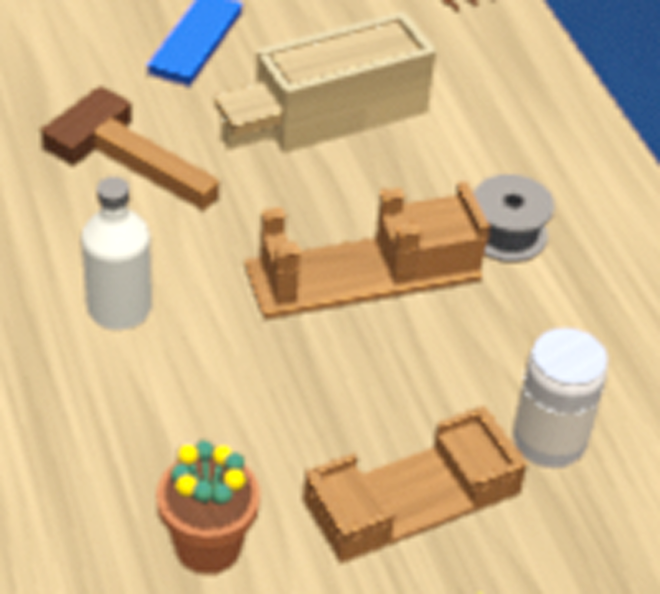

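In the crops (scene x3 from (205,135), side x3.3 from (235,110)), these corners are clear:
- Dispenser top rim: scene (567,187), (617,150), (750,260), (700,298).
- Mallet head and handle end.
- Rest saddles and stop.
- Cradle rims.

```bash
cat > h.py <<'E'
import numpy as np
from plant import ctrl
def ray(n,px,z,cal=None):
    c=cal or ctrl.calibration(n); M=np.array(c['camera_from_world']); R=M[:3,:3]; o=-R.T@M[:3,3]
    px=np.atleast_2d(px).astype(float)
    d=np.c_[(px[:,0]-c['cx'])/c['fx'],(px[:,1]-c['cy'])/c['fy'],np.ones(len(px))]@R
    return o+d*((z-o[2])/d[:,2])[:,None]
def project(n,P,cal=None):
    c=cal or ctrl.calibration(n); M=np.array(c['camera_from_world']); p=np.atleast_2d(P)@M[:3,:3].T+M[:3,3]
    return np.c_[c['fx']*p[:,0]/p[:,2]+c['cx'],c['fy']*p[:,1]/p[:,2]+c['cy']]
E
python3 - <<'E'
from h import *
np.set_printoptions(precision=4,suppress=True)
S=lambda *p:np.array(p)/3+[205,135]
D=lambda *p:np.array(p)/3.3+[235,110]
def sh(t,n,p,z): print(t,n,ray(n,p,z)[:,:2].tolist().__repr__() if 0 else ray(n,p,z)[:,:2].round(3).tolist())
sh('disp rim','scene',S((567,187),(617,150),(750,260),(700,298)),.08)
sh('disp rim','side',D((260,52),(402,18),(433,50),(280,85)),.08)
sh('mallet head far corners','scene',S((475,33),(557,58),(462,72)),.028)
sh('mallet head','side',D((43,127),(100,90),(131,104)),.028)
sh('mal handle end','scene',S((446,180),(469,184)),.028)
sh('mal handle end','side',D((206,190),(218,178)),.028)
sh('rest stop top','scene',S((507,368),(440,398)),.071)
sh('rest prong tops rear','scene',S((343,228),(388,208)),.077)
sh('rest prong tops fore','scene',S((408,323),(455,298)),.077)
sh('rest prongs rear','side',D((274,213),(288,250)),.077)
sh('rest prongs fore','side',D((391,196),(406,231)),.077)
sh('rest base','scene',S((322,262),(440,436)),.012)
sh('rest base','side',D((268,315),(481,280),(247,262)),.012)
sh('cradle rim','scene',S((52,362),(115,319)),.042)
sh('cradle rim','side',D((306,488),(345,527),(522,465),(484,410)),.042)
sh('tin/bottle/pot/reel top','scene',S((237,480),),.110);sh('bottle','scene',S((298,55),),.150);sh('reel','scene',S((525,432),),.044);sh('pot','scene',S((42,235),),.08)
sh('tin','side',D((569,355),),.11);sh('bottle','side',D((114,190),),.15);sh('reel','side',D((513,202),),.044);sh('pot','side',D((208,495),),.08)
c=ctrl.calibration('wrist');print(c)
E
```

```text
disp rim scene [[0.624, 0.188], [0.615, 0.254], [0.772, 0.276], [0.779, 0.213]]
disp rim side [[0.611, 0.25], [0.766, 0.265], [0.777, 0.208], [0.615, 0.197]]
mallet head far corners scene [[0.392, 0.259], [0.464, 0.31], [0.428, 0.217]]
mallet head side [[0.391, 0.257], [0.458, 0.297], [0.483, 0.268]]
mal handle end scene [[0.531, 0.125], [0.546, 0.141]]
mal handle end side [[0.521, 0.127], [0.536, 0.14]]
rest stop top scene [[0.743, 0.035], [0.736, -0.029]]
rest prong tops rear scene [[0.553, -0.008], [0.556, 0.038]]
rest prong tops fore scene [[0.665, -0.014], [0.666, 0.035]]
rest prongs rear side [[0.556, 0.032], [0.554, -0.016]]
rest prongs fore side [[0.665, 0.024], [0.662, -0.022]]
rest base scene [[0.539, -0.02], [0.743, -0.029]]
rest base side [[0.534, -0.028], [0.735, -0.04], [0.535, 0.04]]
cradle rim scene [[0.519, -0.284], [0.509, -0.218]]
cradle rim side [[0.498, -0.24], [0.515, -0.284], [0.672, -0.266], [0.665, -0.205]]
tin/bottle/pot/reel top scene [[0.726, -0.216]]
bottle scene [[0.413, 0.032]]
reel scene [[0.789, 0.023]]
pot scene [[0.421, -0.24]]
tin side [[0.723, -0.22]]
bottle side [[0.41, 0.023]]
reel side [[0.787, 0.018]]
pot side [[0.413, -0.252]]
{'fx': 339.6832748219708, 'fy': 339.6832748219708, 'cx': 319.1494635023039, 'cy': 200.9291459401884, 'camera_from_world': array([[ 0.4398,  0.8981, -0.0021, -0.6735],
       [ 0.8554, -0.4182,  0.3056, -0.0387],
       [ 0.2735, -0.1362, -0.9522,  0.381 ],
       [ 0.    ,  0.    ,  0.    ,  1.    ]])}
```

```bash
cat >> h.py <<'E'
from scipy.spatial.transform import Rotation as Ro
np.set_printoptions(precision=4,suppress=True)
def jaw(s=None):
    s=s or ctrl.get_state(); y=Ro.from_quat(s['tcp_rot']).as_matrix()[:,1]; return np.degrees(np.arctan2(y[1],y[0]))
def plan(pos,yaw):
    "row numbers for TCP at pos, tool down, jaw axis at yaw deg"
    s=ctrl.get_state(); a=np.radians(yaw); x=np.array([0,0,-1.]); y=np.array([np.cos(a),np.sin(a),0])
    R=Ro.from_matrix(np.c_[x,y,np.cross(x,y)]); d=(R*Ro.from_quat(s['tcp_rot']).inv()).as_rotvec()
    print('pos',np.round(np.array(pos)-s['eef_pos'],4),'rot',np.round(d/np.pi,4),'deg',np.degrees(np.linalg.norm(d)).round(1),'q',s['qpos'].round(2),'jaw',jaw(s).round(1),'t',s['time'])
E
python3 - <<'E'
from h import *
for y in (36,-144,216): plan([.484,.202,.2],y)
c=ctrl.calibration('wrist');M=c['camera_from_world'];print(-M[:3,:3].T@M[:3,3]-ctrl.get_state()['eef_pos'], Ro.from_quat(ctrl.get_state()['tcp_rot']).as_matrix())
E
```

```text
pos [ 0.1878 -0.404  -0.0551] rot [ 0.0004 -0.0005 -0.1552] deg 27.9 q [ 0.97  0.29  1.58  0.    1.28 -0.15] jaw 63.9 t 0.1
pos [ 0.1878 -0.404  -0.0551] rot [0.0007 0.0006 0.8448] deg 152.1 q [ 0.97  0.29  1.58  0.    1.28 -0.15] jaw 63.9 t 0.1
pos [ 0.1878 -0.404  -0.0551] rot [0.0007 0.0006 0.8448] deg 152.1 q [ 0.97  0.29  1.58  0.    1.28 -0.15] jaw 63.9 t 0.1
[-0.071   0.0346  0.1181] [[-0.0012  0.4393  0.8983]
 [-0.0017  0.8983 -0.4393]
 [-1.     -0.0021 -0.0003]]
```

Call:
play_rows:
  targets:
    - {"delta_pos": [0.1878, -0.404, -0.055], "delta_rot": [0, 0, -0.1552], "claw": 60}
    - {"delta_pos": [0.1878, -0.404, -0.055], "delta_rot": [0, 0, -0.1552], "claw": 60}
    - {"delta_pos": [0.1878, -0.404, -0.055], "delta_rot": [0, 0, -0.1552], "claw": 60}
    - {"delta_pos": [0.1878, -0.404, -0.055], "delta_rot": [0, 0, -0.1552], "claw": 60}
    - {"delta_pos": [0.1878, -0.404, -0.055], "delta_rot": [0, 0, -0.1552], "claw": 60}
    - {"delta_pos": [0.1878, -0.404, -0.055], "delta_rot": [0, 0, -0.1552], "claw": 60}
    - {"delta_pos": [0.1878, -0.404, -0.055], "delta_rot": [0, 0, -0.1552], "claw": 60}
    - {"delta_pos": [0.1878, -0.404, -0.055], "delta_rot": [0, 0, -0.1552], "claw": 60}
    - {"delta_pos": [0.1878, -0.404, -0.055], "delta_rot": [0, 0, -0.1552], "claw": 60}
    - {"delta_pos": [0.1878, -0.404, -0.055], "delta_rot": [0, 0, -0.1552], "claw": 60}
    - {"delta_pos": [0.1878, -0.404, -0.055], "delta_rot": [0, 0, -0.1552], "claw": 60}
    - {"delta_pos": [0.1878, -0.404, -0.055], "delta_rot": [0, 0, -0.1552], "claw": 60}
    - {"delta_pos": [0.1878, -0.404, -0.055], "delta_rot": [0, 0, -0.1552], "claw": 60}
    - {"delta_pos": [0.1878, -0.404, -0.055], "delta_rot": [0, 0, -0.1552], "claw": 60}

```text
time: 1.27
eef_pos: [0.4837, 0.202, 0.1997]
tcp_rot: [0.321, 0.631, -0.322, 0.629]
contact_force: [-0.5, 0.8, -0.4]
opening: 0.701
```

```bash
python3 - <<'E'
from h import *
import cv2
plan([.484,.202,.2],36)
cal=ctrl.calibration('wrist'); im=ctrl.read_camera('wrist'); cv2.imwrite('pics/w1.png',im); np.save('w1.npy',cal,allow_pickle=True)
print(project('wrist',[[.484,.202,.028],[.568,.217,.046]],cal))
E
```

```text
pos [0.0003 0.     0.0003] rot [ 0.0002 -0.0009  0.0002] deg 0.2 q [ 0.2   0.01  2.   -0.    1.14 -0.43] jaw 36.0 t 1.2667
[[320.731  185.9418]
 [409.4234 232.9052]]
```

View pics/w1.png

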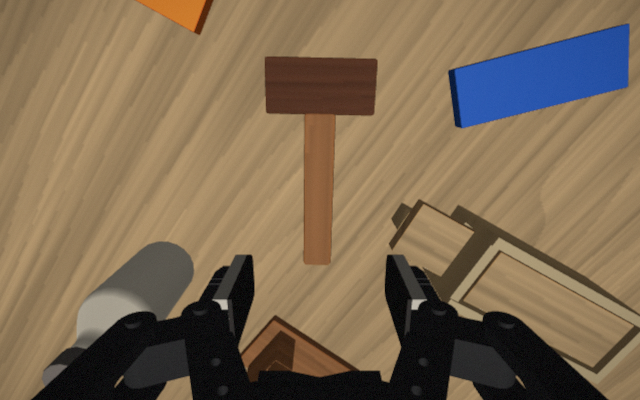

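The wrist picture shows the mallet head at (265..377, 57..115), its handle end at (304..329, 264), the board front edge near (421,200)-(391,247) and the dispenser rim front at (496,238)-(450,300).

```bash
python3 - <<'E'
from h import *
cal=np.load('w1.npy',allow_pickle=True).item()
p=ray('wrist',[(265,57),(377,60),(375,115),(265,112),(304,264),(330,265),(305,116),(335,116)],.028,cal)[:,:2];print(p)
end=(p[4]+p[5])/2; tip=(p[0]+p[1])/2; u=tip-end; print(np.linalg.norm(u),np.degrees(np.arctan2(u[1],u[0])),'headw',np.linalg.norm(p[0]-p[1])); u/=np.linalg.norm(u)
w=p[1]-p[0]; print('perp from head',np.degrees(np.arctan2(w[1],w[0])))
print('origin',end+.085*u,tip-.099*u)
print('board front',ray('wrist',[(421,200),(391,247)],.046,cal)[:,:2],'rim front',ray('wrist',[(496,238),(450,300)],.08,cal)[:,:2])
E
```

```text
[[0.3864 0.2614]
 [0.4594 0.3115]
 [0.4846 0.2776]
 [0.4095 0.2261]
 [0.5164 0.1304]
 [0.537  0.1441]
 [0.4381 0.2429]
 [0.4583 0.2575]]
0.18179863190737383 124.8204833559851 headw 0.08851307849269516
perp from head 34.505090554378974
origin [0.4782 0.207 ] [0.4794 0.2052]
board front [[0.5564 0.2455]
 [0.5637 0.1973]] rim front [[0.6076 0.2585]
 [0.6166 0.1975]]
```

Call:
play_rows:
  targets:
    - {"delta_pos": [-0.0045, 0.004, -0.03], "delta_rot": [0, 0, -0.007], "claw": 60}
    - {"delta_pos": [-0.0045, 0.004, -0.07], "delta_rot": [0, 0, -0.007], "claw": 60}
    - {"delta_pos": [-0.0045, 0.004, -0.11], "delta_rot": [0, 0, -0.007], "claw": 60}
    - {"delta_pos": [-0.0045, 0.004, -0.14], "delta_rot": [0, 0, -0.007], "claw": 60}
    - {"delta_pos": [-0.0045, 0.004, -0.16], "delta_rot": [0, 0, -0.007], "claw": 60}
    - {"delta_pos": [-0.0045, 0.004, -0.17], "delta_rot": [0, 0, -0.007], "claw": 60}
    - {"delta_pos": [-0.0045, 0.004, -0.17], "delta_rot": [0, 0, -0.007], "claw": 60}
    - {"delta_pos": [-0.0045, 0.004, -0.17], "delta_rot": [0, 0, -0.007], "claw": 15}
    - {"delta_pos": [-0.0045, 0.004, -0.17], "delta_rot": [0, 0, -0.007], "claw": 15}
    - {"delta_pos": [-0.0045, 0.004, -0.17], "delta_rot": [0, 0, -0.007], "claw": 15}
    - {"delta_pos": [-0.0045, 0.004, -0.17], "delta_rot": [0, 0, -0.007], "claw": 15}
    - {"delta_pos": [-0.0045, 0.004, -0.17], "delta_rot": [0, 0, -0.007], "claw": 15}
    - {"delta_pos": [-0.0045, 0.004, -0.17], "delta_rot": [0, 0, -0.007], "claw": 15}
    - {"delta_pos": [-0.0045, 0.004, -0.17], "delta_rot": [0, 0, -0.007], "claw": 15}
  newtons: 70

```text
time: 2.48
eef_pos: [0.4808, 0.2071, 0.0323]
tcp_rot: [0.328, 0.626, -0.327, 0.627]
contact_force: [-1.4, 1.0, 6.9]
opening: 0.29
```

Call:
play_rows:
  targets:
    - {"delta_pos": [0, 0, 0.01], "delta_rot": [0, 0, 0], "claw": 15}
    - {"delta_pos": [0, 0, 0.03], "delta_rot": [0, 0, 0], "claw": 15}
    - {"delta_pos": [0, 0, 0.06], "delta_rot": [0, 0, 0], "claw": 15}
    - {"delta_pos": [0, 0, 0.09], "delta_rot": [0, 0, 0], "claw": 15}
    - {"delta_pos": [0, 0, 0.12], "delta_rot": [0, 0, 0], "claw": 15}
    - {"delta_pos": [0, 0, 0.15], "delta_rot": [0, 0, 0], "claw": 15}
    - {"delta_pos": [0, 0, 0.17], "delta_rot": [0, 0, 0], "claw": 15}
    - {"delta_pos": [0, 0, 0.18], "delta_rot": [0, 0, 0], "claw": 15}
    - {"delta_pos": [0, 0, 0.18], "delta_rot": [0, 0, 0], "claw": 15}
    - {"delta_pos": [0, 0, 0.18], "delta_rot": [0, 0, 0], "claw": 15}

```text
time: 3.32
eef_pos: [0.4804, 0.2069, 0.2119]
tcp_rot: [0.328, 0.626, -0.327, 0.627]
contact_force: [-0.7, 0.0, -2.7]
opening: 0.285
```

```bash
python3 - <<'E'
from h import *
import cv2
plan([.626,.008,.23],-93)
# look pose for the rest
cal=ctrl.calibration('wrist'); im=ctrl.read_camera('wrist'); cv2.imwrite('pics/w2.png',im); np.save('w2.npy',cal,allow_pickle=True); print(ctrl.get_state()['contact_force'],ctrl.get_state()['eef_pos'],ctrl.get_state()['opening'])
E
```

```text
pos [ 0.1456 -0.1989  0.0181] rot [ 0.0004  0.0003 -0.7099] deg 127.8 q [ 0.21 -0.01  1.99  0.    1.16 -0.39] jaw 34.8 t 3.3167
[ 0.4667 -0.8975 -2.4372] [0.4798 0.2068 0.2106] 0.2881903507587196
```

View pics/w2.png

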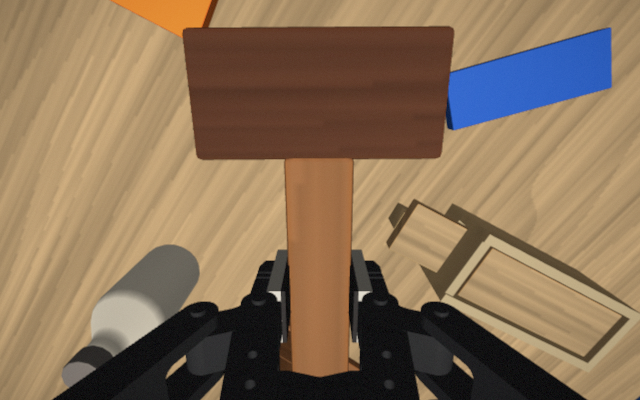

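The held mallet's head corners are at (183,28), (453,27), (198,159) and (441,157). It sits straight in the fingers. Next I turn it and look at the rest from one side.

Call:
play_rows:
  targets:
    - {"delta_pos": [0.01, -0.003, 0.015], "delta_rot": [0, 0, -0.03], "claw": 15}
    - {"delta_pos": [0.02, -0.006, 0.03], "delta_rot": [0, 0, -0.065], "claw": 15}
    - {"delta_pos": [0.03, -0.01, 0.04], "delta_rot": [0, 0, -0.1], "claw": 15}
    - {"delta_pos": [0.04, -0.015, 0.04], "delta_rot": [0, 0, -0.14], "claw": 15}
    - {"delta_pos": [0.05, -0.02, 0.04], "delta_rot": [0, 0, -0.18], "claw": 15}
    - {"delta_pos": [0.06, -0.025, 0.04], "delta_rot": [0, 0, -0.22], "claw": 15}
    - {"delta_pos": [0.07, -0.03, 0.04], "delta_rot": [0, 0, -0.26], "claw": 15}
    - {"delta_pos": [0.08, -0.035, 0.04], "delta_rot": [0, 0, -0.3], "claw": 15}
    - {"delta_pos": [0.09, -0.042, 0.04], "delta_rot": [0, 0, -0.34], "claw": 15}
    - {"delta_pos": [0.1, -0.042, 0.04], "delta_rot": [0, 0, -0.38], "claw": 15}
    - {"delta_pos": [0.11, -0.042, 0.04], "delta_rot": [0, 0, -0.42], "claw": 15}
    - {"delta_pos": [0.12, -0.042, 0.04], "delta_rot": [0, 0, -0.46], "claw": 15}
    - {"delta_pos": [0.12, -0.042, 0.04], "delta_rot": [0, 0, -0.5], "claw": 15}
    - {"delta_pos": [0.12, -0.042, 0.04], "delta_rot": [0, 0, -0.54], "claw": 15}
    - {"delta_pos": [0.12, -0.042, 0.04], "delta_rot": [0, 0, -0.58], "claw": 15}
    - {"delta_pos": [0.12, -0.042, 0.04], "delta_rot": [0, 0, -0.62], "claw": 15}
    - {"delta_pos": [0.12, -0.042, 0.04], "delta_rot": [0, 0, -0.66], "claw": 15}
    - {"delta_pos": [0.12, -0.042, 0.04], "delta_rot": [0, 0, -0.69], "claw": 15}
    - {"delta_pos": [0.12, -0.042, 0.04], "delta_rot": [0, 0, -0.71], "claw": 15}
    - {"delta_pos": [0.12, -0.042, 0.04], "delta_rot": [0, 0, -0.71], "claw": 15}

```text
time: 5.03
eef_pos: [0.5985, 0.1646, 0.2472]
tcp_rot: [-0.705, 0.019, 0.709, 0.019]
contact_force: [-0.3, 0.3, -1.5]
opening: 0.286
```

```bash
python3 - <<'E'
from h import *
import cv2
plan([.626,.008,.23],-93)
cal=ctrl.calibration('wrist'); im=ctrl.read_camera('wrist'); cv2.imwrite('pics/w3.png',im); np.save('w3.npy',cal,allow_pickle=True)
c2=np.load('w2.npy',allow_pickle=True).item()
for zt in (.2063,):
    p=ray('wrist',[(183,28),(453,27),(441,157),(198,159)],zt,c2); print(p); u=(p[0]+p[1]-p[2]-p[3])[:2]/2; print(np.linalg.norm(p[0]-p[1]),np.linalg.norm(p[2]-p[3]),np.linalg.norm(u),np.degrees(np.arctan2(u[1],u[0])), 'mallet origin rel tcp', ((p[0]+p[1])[:2]/2-.099*u/np.linalg.norm(u))-[.4798,.2068])
print(ctrl.get_state()['eef_pos'])
E
```

```text
pos [ 0.0275 -0.1566 -0.0172] rot [-0.0002 -0.0017  0.0005] deg 0.3 q [0.1  0.18 1.72 0.   1.25 1.73] jaw -93.1 t 5.0333
[[0.3868 0.2622 0.2063]
 [0.4594 0.313  0.2063]
 [0.4846 0.2781 0.2063]
 [0.4117 0.2266 0.2063]]
0.08867012736295736 0.08928256147629123 0.043263900437287874 125.39466321577652 mallet origin rel tcp [0.0006 0.0001]
[0.5986 0.1647 0.2476]
```

View pics/w3.png

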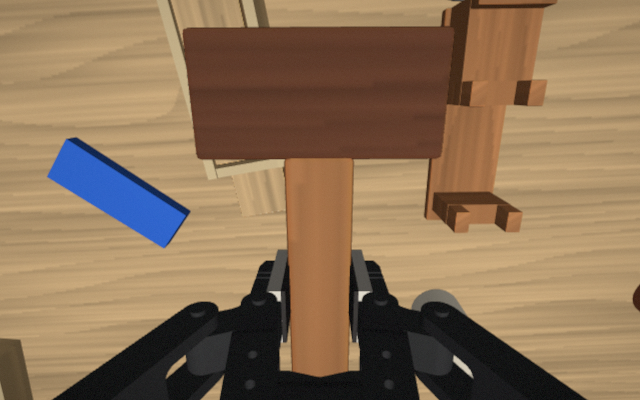

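```bash
python3 - <<'E'
import cv2,numpy as np
im=cv2.imread('pics/w3.png'); a=np.vstack([im[65:120,420:560],im[185:240,420:560]])
cv2.imwrite('pics/w3c.png',cv2.resize(a,None,fx=5,fy=5,interpolation=cv2.INTER_CUBIC))
E
```

```text
(no output)
```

View pics/w3c.png

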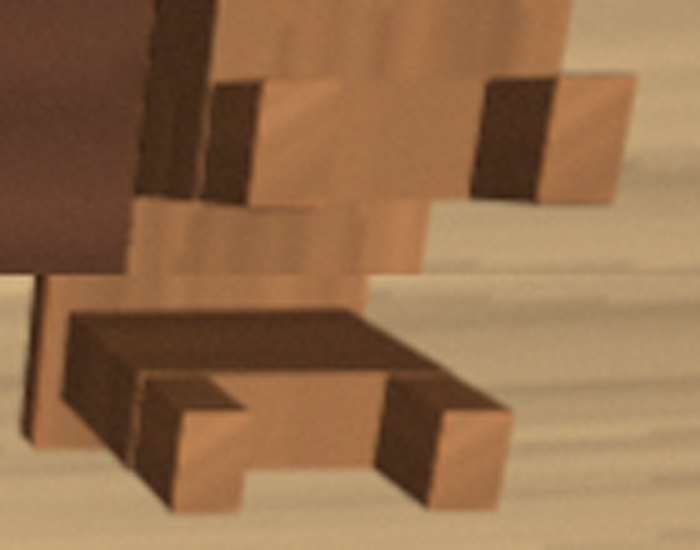

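The crop shows the prong tops clearly. Rear outer corners are at crop (183,408), (172,514), (513,408) and (500,508). Fore outer corners are at (262,80), (248,200), (635,75) and (617,202).

```bash
python3 - <<'E'
from h import *
cal=np.load('w3.npy',allow_pickle=True).item()
r=[(420+u/5,185+(v-275)/5) for u,v in [(183,408),(172,514),(513,408),(500,508)]]
f=[(420+u/5,65+v/5) for u,v in [(262,80),(248,200),(635,75),(617,202)]]
p=ray('wrist',r+f,.077,cal)[:,:2]; L=np.array([[-62,30],[-82,30],[-62,-30],[-82,-30],[50,30],[30,30],[50,-30],[30,-30]])/1000
print(p)
a=L-L.mean(0); b=p-p.mean(0); th=np.arctan2((a[:,0]*b[:,1]-a[:,1]*b[:,0]).sum(),(a*b).sum()); c,s=np.cos(th),np.sin(th); R=np.array([[c,-s],[s,c]])
o=p.mean(0)-R@L.mean(0); print('rest',o,np.degrees(th),'resid',(p-(L@R.T+o))*1e3)
u=R[:,0]; plan([*o,.2],-90+np.degrees(th)); plan([*o,.2],-90-.4+np.degrees(th))
E
```

```text
[[ 0.5658  0.0426]
 [ 0.545   0.0431]
 [ 0.5625 -0.0168]
 [ 0.543  -0.0169]
 [ 0.6766  0.0378]
 [ 0.6581  0.0385]
 [ 0.6741 -0.0216]
 [ 0.6545 -0.0216]]
rest [0.6259 0.0099] -2.4426972693017057 resid [[ 0.4849 -0.0061]
 [-0.2444 -0.3077]
 [-0.1844  0.6102]
 [ 0.2448 -0.416 ]
 [-0.5967  0.0244]
 [ 0.9244 -0.1225]
 [-0.5198  0.5656]
 [-0.1088 -0.3478]]
pos [ 0.0273 -0.1547 -0.0476] rot [-0.0002 -0.0015  0.0028] deg 0.6 q [0.1  0.18 1.72 0.   1.25 1.73] jaw -92.9 t 5.0833
pos [ 0.0273 -0.1547 -0.0476] rot [-0.0002 -0.0015  0.0005] deg 0.3 q [0.1  0.18 1.72 0.   1.25 1.73] jaw -92.9 t 5.0833
```

Call:
play_rows:
  targets:
    - {"delta_pos": [0.005, -0.03, 0], "delta_rot": [0, -0.001, 0.002], "claw": 15}
    - {"delta_pos": [0.012, -0.065, 0], "delta_rot": [0, -0.001, 0.002], "claw": 15}
    - {"delta_pos": [0.02, -0.1, 0], "delta_rot": [0, -0.001, 0.002], "claw": 15}
    - {"delta_pos": [0.025, -0.135, 0], "delta_rot": [0, -0.001, 0.002], "claw": 15}
    - {"delta_pos": [0.0273, -0.1547, 0], "delta_rot": [0, -0.001, 0.002], "claw": 15}
    - {"delta_pos": [0.0273, -0.1547, -0.02], "delta_rot": [0, -0.001, 0.002], "claw": 15}
    - {"delta_pos": [0.0273, -0.1547, -0.05], "delta_rot": [0, -0.001, 0.002], "claw": 15}
    - {"delta_pos": [0.0273, -0.1547, -0.08], "delta_rot": [0, -0.001, 0.002], "claw": 15}
    - {"delta_pos": [0.0273, -0.1547, -0.105], "delta_rot": [0, -0.001, 0.002], "claw": 15}
    - {"delta_pos": [0.0273, -0.1547, -0.12], "delta_rot": [0, -0.001, 0.002], "claw": 15}
    - {"delta_pos": [0.0273, -0.1547, -0.125], "delta_rot": [0, -0.001, 0.002], "claw": 15}
    - {"delta_pos": [0.0273, -0.1547, -0.125], "delta_rot": [0, -0.001, 0.002], "claw": 15}
    - {"delta_pos": [0.0273, -0.1547, -0.125], "delta_rot": [0, -0.001, 0.002], "claw": 15}

```text
time: 6.17
eef_pos: [0.6261, 0.01, 0.1227]
tcp_rot: [-0.706, 0.015, 0.707, 0.016]
contact_force: [-0.0, 1.1, -1.0]
opening: 0.286
```

```bash
python3 - <<'E'
from h import *
plan([.626,.0098,.088],-92.8)
print(ctrl.get_state()['eef_pos'],ctrl.get_state()['contact_force'])
E
```

```text
pos [-0.0001 -0.0002 -0.0347] rot [-0.0002 -0.0005 -0.0015] deg 0.3 q [-0.15  0.32  1.8   0.    1.03  1.47] jaw -92.5 t 6.1667
[0.6261 0.01   0.1227] [-0.0262  1.1357 -0.972 ]
```

Call:
play_rows:
  targets:
    - {"delta_pos": [0, 0, -0.01], "delta_rot": [0, 0, 0], "claw": 15}
    - {"delta_pos": [0, 0, -0.02], "delta_rot": [0, 0, 0], "claw": 15}
    - {"delta_pos": [0, 0, -0.027], "delta_rot": [0, 0, 0], "claw": 15}
    - {"delta_pos": [0, 0, -0.03], "delta_rot": [0, 0, 0], "claw": 15}
    - {"delta_pos": [0, 0, -0.032], "delta_rot": [0, 0, 0], "claw": 15}
    - {"delta_pos": [0, 0, -0.034], "delta_rot": [0, 0, 0], "claw": 15}
    - {"delta_pos": [0, 0, -0.035], "delta_rot": [0, 0, 0], "claw": 15}
    - {"delta_pos": [0, 0, -0.036], "delta_rot": [0, 0, 0], "claw": 15}
    - {"delta_pos": [0, 0, -0.036], "delta_rot": [0, 0, 0], "claw": 15}
    - {"delta_pos": [0, 0, -0.036], "delta_rot": [0, 0, 0], "claw": 15}

```text
time: 7.0
eef_pos: [0.6265, 0.0099, 0.0874]
tcp_rot: [-0.707, 0.015, 0.707, 0.016]
contact_force: [-0.9, -0.3, 1.1]
opening: 0.288
```

Call:
play_rows:
  targets:
    - {"delta_pos": [0, 0, -0.001], "delta_rot": [0, 0, 0], "claw": 15}
    - {"delta_pos": [0, 0, -0.001], "delta_rot": [0, 0, 0], "claw": 30}
    - {"delta_pos": [0, 0, -0.001], "delta_rot": [0, 0, 0], "claw": 50}
    - {"delta_pos": [0, 0, -0.001], "delta_rot": [0, 0, 0], "claw": 50}
    - {"delta_pos": [0, 0, -0.001], "delta_rot": [0, 0, 0], "claw": 50}
    - {"delta_pos": [0, 0, -0.001], "delta_rot": [0, 0, 0], "claw": 50}
    - {"delta_pos": [0, 0, 0.02], "delta_rot": [0, 0, 0], "claw": 50}
    - {"delta_pos": [0, 0, 0.05], "delta_rot": [0, 0, 0], "claw": 50}
    - {"delta_pos": [0, 0, 0.09], "delta_rot": [0, 0, 0], "claw": 50}
    - {"delta_pos": [0, 0, 0.12], "delta_rot": [0, 0, 0], "claw": 50}
    - {"delta_pos": [0, 0, 0.15], "delta_rot": [0, 0, 0], "claw": 50}
    - {"delta_pos": [0, 0, 0.16], "delta_rot": [0, 0, 0], "claw": 50}
    - {"delta_pos": [0, 0, 0.16], "delta_rot": [0, 0, 0], "claw": 50}

```text
time: 8.08
eef_pos: [0.6283, 0.0097, 0.2516]
tcp_rot: [0.71, -0.016, -0.704, -0.015]
contact_force: [0.3, -1.1, 0.0]
opening: 0.583
```

```bash
python3 - <<'E'
from h import *
import cv2
cal=ctrl.calibration('wrist'); im=ctrl.read_camera('wrist'); cv2.imwrite('pics/w4.png',im); np.save('w4.npy',cal,allow_pickle=True)
print(ctrl.get_state()['eef_pos'])
# dispenser estimate and board look pose
plan([.56,.216,.25],90+6.5); plan([.56,.216,.25],-90+6.5)
# expected mallet corners
t=np.radians(-2.44);R=np.array([[np.cos(t),-np.sin(t)],[np.sin(t),np.cos(t)]])
print(project('wrist',[[*(R@q+[.6259,.0099]),.083] for q in np.array([[.099,.045],[.099,-.045],[-.085,.013],[-.085,-.013]])],cal))
E
```

```text
[0.627  0.0099 0.2483]
pos [-0.067   0.2061  0.0017] rot [ 0.001   0.0002 -0.9498] deg 171.0 q [-0.15  0.19  1.71  0.    1.24  1.47] jaw -92.5 t 8.1333
pos [-0.067   0.2061  0.0017] rot [-0.0001  0.0006  0.0502] deg 9.0 q [-0.15  0.19  1.71  0.    1.24  1.47] jaw -92.5 t 8.1333
[[261.7483  68.3229]
 [375.7356  68.0617]
 [305.5593 275.4473]
 [332.8996 275.3883]]
```

View pics/w4.png

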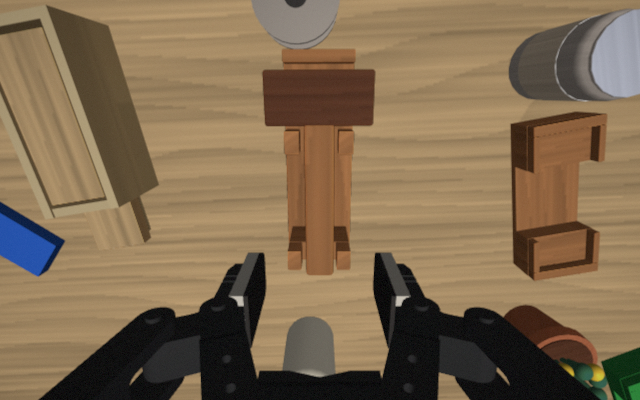

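The mallet lies seated: its head is at (263..375, 70..125) and its handle end at 274, matching the prediction within 2 px. Next I look over the cradle, then over the dispenser.

Call:
play_rows:
  targets:
    - {"delta_pos": [-0.01, -0.04, 0.005], "delta_rot": [0, 0, 0], "claw": 70}
    - {"delta_pos": [-0.02, -0.08, 0.005], "delta_rot": [0, 0, 0], "claw": 70}
    - {"delta_pos": [-0.03, -0.12, 0.005], "delta_rot": [0, 0, 0], "claw": 70}
    - {"delta_pos": [-0.04, -0.16, 0.005], "delta_rot": [0, 0, 0], "claw": 70}
    - {"delta_pos": [-0.05, -0.2, 0.005], "delta_rot": [0, 0, 0], "claw": 70}
    - {"delta_pos": [-0.06, -0.24, 0.005], "delta_rot": [0, 0, 0], "claw": 70}
    - {"delta_pos": [-0.067, -0.255, 0.005], "delta_rot": [0, 0, 0], "claw": 70}
    - {"delta_pos": [-0.067, -0.255, 0.005], "delta_rot": [0, 0, 0], "claw": 70}
    - {"delta_pos": [-0.067, -0.255, 0.005], "delta_rot": [0, 0, 0], "claw": 70}

```text
time: 8.88
eef_pos: [0.5586, -0.2454, 0.2499]
tcp_rot: [-0.706, 0.015, 0.708, 0.018]
contact_force: [0.4, 0.2, -0.8]
opening: 0.822
```

```bash
python3 - <<'E'
from h import *
import cv2
cal=ctrl.calibration('wrist'); im=ctrl.read_camera('wrist'); cv2.imwrite('pics/w5.png',im); np.save('w5.npy',cal,allow_pickle=True)
print(ctrl.get_state()['eef_pos']); plan([.56,.216,.25],-83.5)
E
```

```text
[ 0.5592 -0.2444  0.2505]
pos [ 0.0008  0.4604 -0.0005] rot [-0.001  -0.0006  0.0504] deg 9.1 q [-0.58  0.15  1.75  0.    1.25  1.04] jaw -92.6 t 8.9333
```

Call:
play_rows:
  targets:
    - {"delta_pos": [0, 0.04, 0], "delta_rot": [0, 0, 0.01], "claw": 70}
    - {"delta_pos": [0, 0.08, 0], "delta_rot": [0, 0, 0.02], "claw": 70}
    - {"delta_pos": [0, 0.12, 0], "delta_rot": [0, 0, 0.03], "claw": 70}
    - {"delta_pos": [0, 0.16, 0], "delta_rot": [0, 0, 0.04], "claw": 70}
    - {"delta_pos": [0, 0.2, 0], "delta_rot": [0, 0, 0.05], "claw": 70}
    - {"delta_pos": [0, 0.24, 0], "delta_rot": [0, 0, 0.05], "claw": 70}
    - {"delta_pos": [0, 0.28, 0], "delta_rot": [0, 0, 0.05], "claw": 70}
    - {"delta_pos": [0, 0.32, 0], "delta_rot": [0, 0, 0.05], "claw": 70}
    - {"delta_pos": [0, 0.36, 0], "delta_rot": [0, 0, 0.05], "claw": 70}
    - {"delta_pos": [0, 0.4, 0], "delta_rot": [0, 0, 0.05], "claw": 70}
    - {"delta_pos": [0, 0.44, 0], "delta_rot": [0, 0, 0.05], "claw": 70}
    - {"delta_pos": [0, 0.46, 0], "delta_rot": [0, 0, 0.05], "claw": 70}
    - {"delta_pos": [0, 0.46, 0], "delta_rot": [0, 0, 0.05], "claw": 70}
    - {"delta_pos": [0, 0.46, 0], "delta_rot": [0, 0, 0.05], "claw": 70}

```text
time: 10.1
eef_pos: [0.5577, 0.2181, 0.2492]
tcp_rot: [-0.705, -0.042, 0.707, -0.04]
contact_force: [-0.6, -0.6, 0.2]
opening: 0.823
```

```bash
python3 - <<'E'
from h import *
import cv2
cal=ctrl.calibration('wrist'); im=ctrl.read_camera('wrist'); cv2.imwrite('pics/w6.png',im); np.save('w6.npy',cal,allow_pickle=True)
print(ctrl.get_state()['eef_pos'])
w5=cv2.imread('pics/w5.png'); c5=np.load('w5.npy',allow_pickle=True).item()
q=project('wrist',[[.587,-.245,.03]],c5)[0].astype(int); r=project('wrist',[[.66,.226,.06]],cal)[0].astype(int); print(q,r)
def crop(i,c,w=130,h=190):
    x0=min(max(c[0]-w//2,0),640-w); y0=min(max(c[1]-h//2,0),400-h); print('crop0',x0,y0); return cv2.convertScaleAbs(cv2.resize(i[y0:y0+h,x0:x0+w],None,fx=3,fy=3,interpolation=cv2.INTER_CUBIC),alpha=1.2)
cv2.imwrite('pics/m1.png',np.hstack([crop(w5,q),crop(im,r)]))
E
```

```text
[0.5581 0.2168 0.2494]
[318 143] [324  59]
crop0 253 48
crop0 259 0
```

View pics/m1.png

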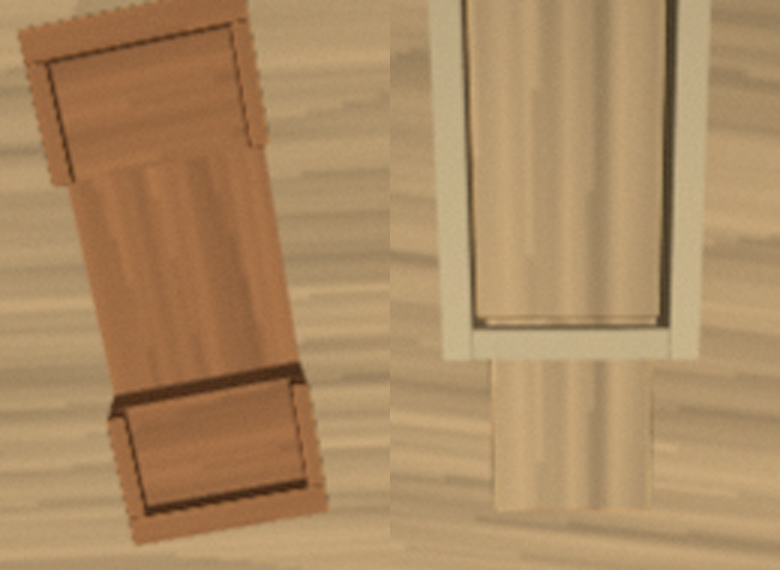

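Left: cradle rim outer corners at crop (20,32), (135,544), (327,510), with the right edge through (266,145). Right: dispenser rim front at (443,357)-(697,357), board front edge at (495,510)-(651,508).

```bash
python3 - <<'E'
from h import *
c5=np.load('w5.npy',allow_pickle=True).item();c6=np.load('w6.npy',allow_pickle=True).item()
ang=lambda u:np.degrees(np.arctan2(u[1],u[0]))
p=ray('wrist',np.array([(20,32),(135,544),(327,510),(266,145)])/3+[253,48],.042,c5)[:,:2]; print('cradle',p)
u=p[0]-p[1]; print('len',np.linalg.norm(u),ang(u),'right edge',ang(p[3]-p[2]),'width',np.linalg.norm(p[1]-p[2]),'end ang',ang(p[1]-p[2])-90)
t=np.radians((ang(u)+ang(p[3]-p[2]))/2);e=np.array([np.cos(t),np.sin(t)]);n=np.array([-e[1],e[0]])
xm=((p[0]@e)+(p[1:3]@e).mean())/2; ym=((p[:2]@n).mean()+(p[2:]@n).mean())/2; print('cradle centre',xm*e+ym*n,np.degrees(t), 'from near end',(p[1:3]@e).mean()+.084-xm)
# inner corners
d=ray('wrist',np.array([(53,357),(307,357),(40,0),(321,0)])/3+[259,0],.08,c6)[:,:2]; print('disp',d,ang(d[2]-d[0]),ang(d[3]-d[1]),ang(d[0]-d[1])-90)
b=ray('wrist',np.array([(105,510),(261,508),(102,362),(263,362)])/3+[259,0],.046,c6)[:,:2]; print('board',b,ang(b[2]-b[0]),ang(b[3]-b[1]),ang(b[0]-b[1])-90,'front mid',b[:2].mean(0),'w',np.linalg.norm(b[0]-b[1]),np.linalg.norm(b[2]-b[3]))
f=d[:2].mean(0); t=np.radians((ang(d[2]-d[0])+ang(d[3]-d[1]))/2); e=np.array([np.cos(t),np.sin(t)]); print('disp front',f,np.degrees(t),'board poke',(b[:2].mean(0)-f)@e,'lateral',(b[:2].mean(0)-f)@[-e[1],e[0]])
fr=b[:2].mean(0); print('grasp at 25 in from front',fr+.025*e); plan([*(fr+.025*e),.06],np.degrees(t)-90)
E
```

```text
cradle [[ 0.6661 -0.1968]
 [ 0.5012 -0.2199]
 [ 0.5107 -0.2862]
 [ 0.6307 -0.2687]]
len 0.16654929751532022 7.99080940890737 right edge 8.336115159181649 width 0.06698026682113391 end ang 8.156025170999143
cradle centre [ 0.5884 -0.2413] 8.16346228404451 from near end 0.0007235557783619173
disp [[0.6088 0.2599]
 [0.617  0.1907]
 [0.6948 0.2699]
 [0.7028 0.2005]] 6.603232527218396 6.564055011905024 6.685083679079156
board [[0.5598 0.2435]
 [0.5663 0.1937]
 [0.606  0.2487]
 [0.6118 0.1995]] 6.502562916396828 7.30146250155214 7.456781475221163 front mid [0.5631 0.2186] w 0.050166692034585715 0.049521112738546536
disp front [0.6129 0.2253] 6.583643769561711 board poke -0.050273195646973995 lateral -0.000933233848053004
grasp at 25 in from front [0.5879 0.2215]
pos [ 0.0298  0.0047 -0.1894] rot [-0.0007 -0.0012 -0.    ] deg 0.2 q [0.2  0.13 1.78 0.   1.24 1.65] jaw -83.4 t 10.15
```

Call:
play_rows:
  targets:
    - {"delta_pos": [0.02, 0.003, -0.035], "delta_rot": [0, 0, 0], "claw": 75}
    - {"delta_pos": [0.0295, 0.0045, -0.07], "delta_rot": [0, 0, 0], "claw": 75}
    - {"delta_pos": [0.0295, 0.0045, -0.11], "delta_rot": [0, 0, 0], "claw": 75}
    - {"delta_pos": [0.0295, 0.0045, -0.15], "delta_rot": [0, 0, 0], "claw": 75}
    - {"delta_pos": [0.0295, 0.0045, -0.18], "delta_rot": [0, 0, 0], "claw": 75}
    - {"delta_pos": [0.0295, 0.0045, -0.2], "delta_rot": [0, 0, 0], "claw": 75}
    - {"delta_pos": [0.0295, 0.0045, -0.206], "delta_rot": [0, 0, 0], "claw": 75}
    - {"delta_pos": [0.0295, 0.0045, -0.206], "delta_rot": [0, 0, 0], "claw": 75}
    - {"delta_pos": [0.0295, 0.0045, -0.206], "delta_rot": [0, 0, 0], "claw": 75}

```text
time: 10.9
eef_pos: [0.5884, 0.2208, 0.0443]
tcp_rot: [-0.705, -0.041, 0.707, -0.039]
contact_force: [-0.3, 0.0, 0.2]
opening: 0.875
```

```bash
python3 - <<'E'
from h import *
plan([.588,.2215,.043],-83.3); print(ctrl.get_state()['contact_force'])
E
```

```text
pos [-0.0004  0.0007 -0.0013] rot [-0.0008 -0.0008  0.0009] deg 0.3 q [0.2  0.43 1.81 0.   0.9  1.65] jaw -83.5 t 10.9
[-0.3091  0.0092  0.2172]
```

Call:
play_rows:
  targets:
    - {"delta_pos": [0, 0.0005, -0.001], "delta_rot": [0, 0, 0], "claw": 38}
    - {"delta_pos": [0, 0.0005, -0.001], "delta_rot": [0, 0, 0], "claw": 38}
    - {"delta_pos": [0, 0.0005, -0.001], "delta_rot": [0, 0, 0], "claw": 38}
    - {"delta_pos": [0, 0.0005, -0.001], "delta_rot": [0, 0, 0], "claw": 38}
    - {"delta_pos": [0, 0.0005, -0.001], "delta_rot": [0, 0, 0], "claw": 38}
    - {"delta_pos": [0, 0.0005, -0.001], "delta_rot": [0, 0, 0], "claw": 38}
  newtons: 60

```text
time: 11.4
eef_pos: [0.5904, 0.2217, 0.0463]
tcp_rot: [0.707, 0.041, -0.705, 0.039]
contact_force: [-0.7, -1.1, 6.2]
opening: 0.57
```

```bash
python3 - <<'E'
from h import *
plan([.588,.2215,.043],-83.3); print(ctrl.get_state()['contact_force'])
E
```

```text
pos [-0.0024 -0.0002 -0.0033] rot [-0.0011  0.0008  0.0009] deg 0.3 q [0.2  0.43 1.81 0.   0.9  1.65] jaw -83.5 t 11.4
[-0.7217 -1.1363  6.163 ]
```

Call:
play_rows:
  targets:
    - {"delta_pos": [-0.004, -0.0005, 0], "delta_rot": [0, 0, 0], "claw": 38}
    - {"delta_pos": [-0.01, -0.0012, 0], "delta_rot": [0, 0, 0], "claw": 38}
    - {"delta_pos": [-0.018, -0.002, 0], "delta_rot": [0, 0, 0], "claw": 38}
    - {"delta_pos": [-0.026, -0.003, 0], "delta_rot": [0, 0, 0], "claw": 38}
    - {"delta_pos": [-0.034, -0.004, 0], "delta_rot": [0, 0, 0], "claw": 38}
    - {"delta_pos": [-0.042, -0.005, 0], "delta_rot": [0, 0, 0], "claw": 38}
    - {"delta_pos": [-0.05, -0.006, 0], "delta_rot": [0, 0, 0], "claw": 38}
    - {"delta_pos": [-0.054, -0.0063, 0], "delta_rot": [0, 0, 0], "claw": 38}
    - {"delta_pos": [-0.056, -0.0065, 0], "delta_rot": [0, 0, 0], "claw": 38}
    - {"delta_pos": [-0.056, -0.0065, 0], "delta_rot": [0, 0, 0], "claw": 38}
    - {"delta_pos": [-0.056, -0.0065, 0], "delta_rot": [0, 0, 0], "claw": 38}

```text
time: 12.32
eef_pos: [0.533, 0.2152, 0.0463]
tcp_rot: [-0.705, -0.041, 0.706, -0.039]
contact_force: [-3.9, 0.6, 3.8]
opening: 0.571
```

```bash
python3 - <<'E'
from h import *
import cv2
plan([.588,.2215,.043],-83.3); print(ctrl.get_state()['contact_force'])
for n in ('scene','side'): cv2.imwrite(f'pics/{n}1.png',ctrl.read_camera(n))
E
```

```text
pos [ 0.055   0.0063 -0.0033] rot [-0.0009 -0.0005  0.0008] deg 0.2 q [0.21 0.33 1.95 0.   0.86 1.66] jaw -83.4 t 12.3167
[-3.8943  0.6309  3.8004]
```

Call:
play_rows:
  targets:
    - {"delta_pos": [0, 0, 0], "delta_rot": [0, 0, 0], "claw": 55}
    - {"delta_pos": [0, 0, 0], "delta_rot": [0, 0, 0], "claw": 75}
    - {"delta_pos": [0, 0, 0], "delta_rot": [0, 0, 0], "claw": 75}
    - {"delta_pos": [0, 0, 0], "delta_rot": [0, 0, 0], "claw": 75}
    - {"delta_pos": [0, 0, 0], "delta_rot": [0, 0, 0], "claw": 75}
    - {"delta_pos": [0, 0, 0.03], "delta_rot": [0, 0, 0], "claw": 75}
    - {"delta_pos": [0, 0, 0.07], "delta_rot": [0, 0, 0], "claw": 75}
    - {"delta_pos": [0, 0, 0.11], "delta_rot": [0, 0, 0], "claw": 75}
    - {"delta_pos": [0, 0, 0.15], "delta_rot": [0, 0, 0], "claw": 75}
    - {"delta_pos": [0, 0, 0.16], "delta_rot": [0, 0, 0], "claw": 75}
    - {"delta_pos": [0, 0, 0.16], "delta_rot": [0, 0, 0], "claw": 75}
    - {"delta_pos": [0, 0, 0.16], "delta_rot": [0, 0, 0], "claw": 75}

```text
time: 13.42
eef_pos: [0.533, 0.2152, 0.2063]
tcp_rot: [-0.706, -0.041, 0.706, -0.039]
contact_force: [-0.1, -0.1, -0.4]
opening: 0.876
```

```bash
python3 - <<'E'
from h import *
import cv2
cal=ctrl.calibration('wrist'); im=ctrl.read_camera('wrist'); cv2.imwrite('pics/w7.png',im); np.save('w7.npy',cal,allow_pickle=True)
plan([.588,.2215,.043],-83.3)
e=np.array([np.cos(np.radians(6.6)),np.sin(np.radians(6.6))])
f=np.array([.5631,.2186])-.056*e; print('front pred',f,project('wrist',[[*f,.046]],cal))
cv2.imwrite('pics/w7c.png',cv2.resize(im[0:300,220:420],None,fx=2.0,fy=2.0))
E
```

```text
pos [ 0.0559  0.0066 -0.1614] rot [-0.0007 -0.0015  0.0008] deg 0.3 q [0.21 0.12 1.87 0.   1.16 1.66] jaw -83.4 t 13.4667
front pred [0.5075 0.2122] [[319.9    215.9844]]
```

View pics/w7c.png

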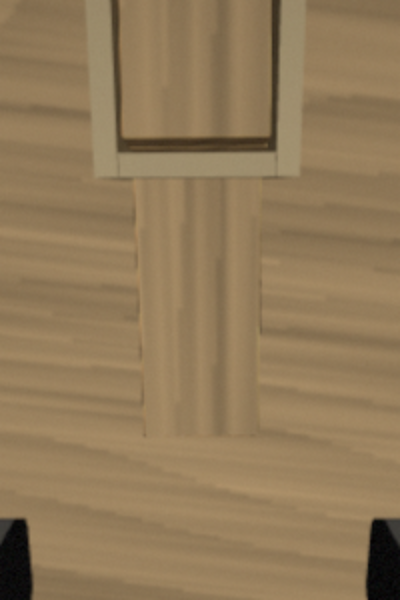

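The board is half drawn and straight on the tongue. Its front edge is at px (292..349, 217), within 2 px of the prediction.

```bash
python3 - <<'E'
from h import *
cal=np.load('w7.npy',allow_pickle=True).item()
p=ray('wrist',[(220+145/2,435/2),(220+258/2,435/2),(220+134/2,180/2),(220+261/2,180/2)],.046,cal)[:,:2]
a=[np.degrees(np.arctan2(*(q)[::-1])) for q in (p[2]-p[0],p[3]-p[1])];print(p,a)
t=np.radians(6.7);e=np.array([np.cos(t),np.sin(t)]);c=p[:2].mean(0)+.07*e;print('centre',c,'disp x',(c-[.6129,.2253])@e)
plan([*c,.044],-83.3)
E
```

```text
[[0.5033 0.2358]
 [0.509  0.1867]
 [0.6084 0.2496]
 [0.614  0.2004]] [np.float64(7.4626246423899225), np.float64(7.4277289315614095)]
centre [0.5757 0.2194] disp x -0.03765475319847198
pos [ 0.0436  0.0045 -0.1604] rot [-0.0007 -0.0015  0.0008] deg 0.3 q [0.21 0.12 1.87 0.   1.16 1.66] jaw -83.4 t 13.4667
```

Call:
play_rows:
  targets:
    - {"delta_pos": [0.025, 0.0025, 0], "delta_rot": [0, 0, 0.003], "claw": 75}
    - {"delta_pos": [0.0434, 0.005, -0.02], "delta_rot": [0, 0, 0.003], "claw": 75}
    - {"delta_pos": [0.0434, 0.005, -0.06], "delta_rot": [0, 0, 0.003], "claw": 75}
    - {"delta_pos": [0.0434, 0.005, -0.1], "delta_rot": [0, 0, 0.003], "claw": 75}
    - {"delta_pos": [0.0434, 0.005, -0.135], "delta_rot": [0, 0, 0.003], "claw": 75}
    - {"delta_pos": [0.0434, 0.005, -0.155], "delta_rot": [0, 0, 0.003], "claw": 75}
    - {"delta_pos": [0.0434, 0.005, -0.16], "delta_rot": [0, 0, 0.003], "claw": 75}
    - {"delta_pos": [0.0434, 0.005, -0.16], "delta_rot": [0, 0, 0.003], "claw": 75}
    - {"delta_pos": [0.0434, 0.005, -0.16], "delta_rot": [0, 0, 0.003], "claw": 75}
    - {"delta_pos": [0.0434, 0.005, -0.16], "delta_rot": [0, 0, 0.003], "claw": 38}
    - {"delta_pos": [0.0434, 0.005, -0.16], "delta_rot": [0, 0, 0.003], "claw": 38}
    - {"delta_pos": [0.0434, 0.005, -0.16], "delta_rot": [0, 0, 0.003], "claw": 38}
    - {"delta_pos": [0.0434, 0.005, -0.16], "delta_rot": [0, 0, 0.003], "claw": 38}
    - {"delta_pos": [0.0434, 0.005, -0.16], "delta_rot": [0, 0, 0.003], "claw": 38}
    - {"delta_pos": [0.0434, 0.005, -0.16], "delta_rot": [0, 0, 0.003], "claw": 38}
    - {"delta_pos": [0.0434, 0.005, -0.16], "delta_rot": [0, 0, 0.003], "claw": 38}

```text
time: 14.8
eef_pos: [0.5772, 0.2203, 0.0471]
tcp_rot: [-0.706, -0.045, 0.706, -0.043]
contact_force: [-1.0, 0.3, 6.3]
opening: 0.57
```

Call:
play_rows:
  targets:
    - {"delta_pos": [-0.004, -0.0005, 0], "delta_rot": [0, 0, 0], "claw": 38}
    - {"delta_pos": [-0.01, -0.0012, 0], "delta_rot": [0, 0, 0], "claw": 38}
    - {"delta_pos": [-0.017, -0.002, 0], "delta_rot": [0, 0, 0], "claw": 38}
    - {"delta_pos": [-0.024, -0.0029, 0], "delta_rot": [0, 0, 0], "claw": 38}
    - {"delta_pos": [-0.031, -0.0037, 0], "delta_rot": [0, 0, 0], "claw": 38}
    - {"delta_pos": [-0.038, -0.0046, 0], "delta_rot": [0, 0, 0], "claw": 38}
    - {"delta_pos": [-0.045, -0.0054, 0], "delta_rot": [0, 0, 0], "claw": 38}
    - {"delta_pos": [-0.052, -0.0063, 0], "delta_rot": [0, 0, 0], "claw": 38}
    - {"delta_pos": [-0.059, -0.0071, 0], "delta_rot": [0, 0, 0], "claw": 38}
    - {"delta_pos": [-0.066, -0.008, 0], "delta_rot": [0, 0, 0], "claw": 38}
    - {"delta_pos": [-0.073, -0.0088, 0], "delta_rot": [0, 0, 0], "claw": 38}
    - {"delta_pos": [-0.08, -0.0096, 0], "delta_rot": [0, 0, 0], "claw": 38}
    - {"delta_pos": [-0.086, -0.0104, 0], "delta_rot": [0, 0, 0], "claw": 38}
    - {"delta_pos": [-0.086, -0.0104, 0.002], "delta_rot": [0, 0, 0], "claw": 38}
    - {"delta_pos": [-0.086, -0.0104, 0.02], "delta_rot": [0, 0, 0], "claw": 38}
    - {"delta_pos": [-0.086, -0.0104, 0.06], "delta_rot": [0, 0, 0], "claw": 38}
    - {"delta_pos": [-0.086, -0.0104, 0.1], "delta_rot": [0, 0, 0], "claw": 38}
    - {"delta_pos": [-0.086, -0.0104, 0.14], "delta_rot": [0, 0, 0], "claw": 38}
    - {"delta_pos": [-0.086, -0.0104, 0.16], "delta_rot": [0, 0, 0], "claw": 38}
    - {"delta_pos": [-0.086, -0.0104, 0.16], "delta_rot": [0, 0, 0], "claw": 38}

```text
time: 16.47
eef_pos: [0.4946, 0.2107, 0.2143]
tcp_rot: [0.71, 0.046, -0.701, 0.042]
contact_force: [1.0, 0.3, 0.1]
opening: 0.569
```

```bash
python3 - <<'E'
from h import *
import cv2
cal=ctrl.calibration('wrist'); im=ctrl.read_camera('wrist'); cv2.imwrite('pics/w8.png',im); np.save('w8.npy',cal,allow_pickle=True)
s=ctrl.get_state();print(s['eef_pos'],s['opening'],s['contact_force']); plan([.5885,-.2413,.2],-90+8.16)
t=np.radians(jaw(s)+90);e=np.array([np.cos(t),np.sin(t)]);n=np.array([-e[1],e[0]])
o=s['eef_pos'][:2]; zt=s['eef_pos'][2]-.0171+.016
Q=project('wrist',[[*(o+a*e+b*n),zt] for a,b in ((.07,.025),(.07,-.025))],cal);print(Q)
# measure: wood top face far edge, along column
g=cv2.cvtColor(im,cv2.COLOR_BGR2GRAY)
cx,cy=Q.mean(0).astype(int)
crop=im[0:240,200:440]; tgt=cv2.resize(crop,None,fx=2.2,fy=2.2)
sc=ctrl.read_camera('scene')[165:255,370:465]; cv2.imwrite('pics/m2.png',np.hstack([tgt[:528,:500],cv2.resize(sc,(290,275))[:,:290] if 0 else cv2.copyMakeBorder(cv2.resize(sc,(290,275)),0,253,0,0,cv2.BORDER_CONSTANT)]))
E
```

```text
[0.493  0.2103 0.2107] 0.5744901215630347 [ 0.6315 -0.3264 -1.4364]
pos [ 0.0955 -0.4516 -0.0107] rot [-0.0015  0.0021  0.0059] deg 1.2 q [0.21 0.02 1.96 0.   1.15 1.66] jaw -82.9 t 16.5167
[[249.7885 118.8859]
 [390.8171 118.8558]]
```

View pics/m2.png

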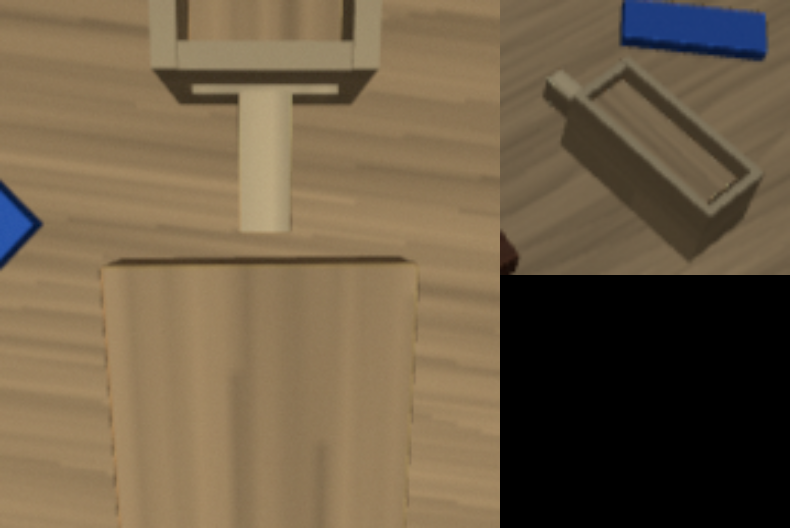

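The board is level in the hand, its far top edge at px (246,122)-(389,120), within 1 mm and 0.7° of the prediction. The board behind shows as a strip at floor level in the slot.

Call:
play_rows:
  targets:
    - {"delta_pos": [0.004, -0.02, 0], "delta_rot": [0, 0, 0.002], "claw": 38}
    - {"delta_pos": [0.012, -0.055, 0], "delta_rot": [0, 0, 0.002], "claw": 38}
    - {"delta_pos": [0.02, -0.09, 0], "delta_rot": [0, 0, 0.002], "claw": 38}
    - {"delta_pos": [0.03, -0.13, 0], "delta_rot": [0, 0, 0.002], "claw": 38}
    - {"delta_pos": [0.038, -0.17, 0], "delta_rot": [0, 0, 0.002], "claw": 38}
    - {"delta_pos": [0.046, -0.21, 0], "delta_rot": [0, 0, 0.002], "claw": 38}
    - {"delta_pos": [0.054, -0.25, 0], "delta_rot": [0, 0, 0.002], "claw": 38}
    - {"delta_pos": [0.062, -0.29, 0], "delta_rot": [0, 0, 0.002], "claw": 38}
    - {"delta_pos": [0.07, -0.33, 0], "delta_rot": [0, 0, 0.002], "claw": 38}
    - {"delta_pos": [0.08, -0.37, 0], "delta_rot": [0, 0, 0.002], "claw": 38}
    - {"delta_pos": [0.088, -0.41, 0], "delta_rot": [0, 0, 0.002], "claw": 38}
    - {"delta_pos": [0.094, -0.44, 0], "delta_rot": [0, 0, 0.002], "claw": 38}
    - {"delta_pos": [0.0963, -0.4515, 0], "delta_rot": [0, 0, 0.002], "claw": 38}
    - {"delta_pos": [0.0963, -0.4515, 0], "delta_rot": [0, 0, 0.002], "claw": 38}
    - {"delta_pos": [0.0963, -0.4515, -0.03], "delta_rot": [0, 0, 0.002], "claw": 38}
    - {"delta_pos": [0.0963, -0.4515, -0.07], "delta_rot": [0, 0, 0.002], "claw": 38}
    - {"delta_pos": [0.0963, -0.4515, -0.1], "delta_rot": [0, 0, 0.002], "claw": 38}
    - {"delta_pos": [0.0963, -0.4515, -0.12], "delta_rot": [0, 0, 0.002], "claw": 38}
    - {"delta_pos": [0.0963, -0.4515, -0.12], "delta_rot": [0, 0, 0.002], "claw": 38}
    - {"delta_pos": [0.0963, -0.4515, -0.12], "delta_rot": [0, 0, 0.002], "claw": 38}

```text
time: 18.23
eef_pos: [0.5862, -0.239, 0.0854]
tcp_rot: [-0.704, -0.049, 0.707, -0.044]
contact_force: [0.8, -0.1, -0.0]
opening: 0.568
```

```bash
python3 - <<'E'
from h import *
s=ctrl.get_state();print(s['eef_pos'],s['opening'],s['contact_force']); plan([.5893,-.2412,.0475],-82.5)
E
```

```text
[ 0.5862 -0.239   0.0854] 0.5680663624969102 [ 0.758  -0.1443 -0.0448]
pos [ 0.0031 -0.0022 -0.0379] rot [-0.0022 -0.0011 -0.0002] deg 0.4 q [-0.55  0.38  1.79  0.    0.98  0.89] jaw -82.5 t 18.2333
```

Call:
play_rows:
  targets:
    - {"delta_pos": [0.003, -0.0022, 0], "delta_rot": [-0.002, -0.001, 0], "claw": 38}
    - {"delta_pos": [0.003, -0.0022, 0], "delta_rot": [-0.002, -0.001, 0], "claw": 38}
    - {"delta_pos": [0.003, -0.0022, 0], "delta_rot": [-0.002, -0.001, 0], "claw": 38}
    - {"delta_pos": [0.003, -0.0022, -0.008], "delta_rot": [-0.002, -0.001, 0], "claw": 38}
    - {"delta_pos": [0.003, -0.0022, -0.016], "delta_rot": [-0.002, -0.001, 0], "claw": 38}
    - {"delta_pos": [0.003, -0.0022, -0.022], "delta_rot": [-0.002, -0.001, 0], "claw": 38}
    - {"delta_pos": [0.003, -0.0022, -0.024], "delta_rot": [-0.002, -0.001, 0], "claw": 38}
    - {"delta_pos": [0.003, -0.0022, -0.024], "delta_rot": [-0.002, -0.001, 0], "claw": 38}

```text
time: 18.9
eef_pos: [0.5883, -0.2408, 0.0598]
tcp_rot: [-0.705, -0.047, 0.707, -0.046]
contact_force: [-0.2, 0.4, -1.5]
opening: 0.572
```

```bash
python3 - <<'E'
from h import *
import cv2
cal=ctrl.calibration('wrist'); im=ctrl.read_camera('wrist'); cv2.imwrite('pics/w9.png',im); np.save('w9.npy',cal,allow_pickle=True)
s=ctrl.get_state();print(s['eef_pos'],s['opening'],s['contact_force']); plan([.5893,-.2412,.0475],-82.5)
t=np.radians(8.16);e=np.array([np.cos(t),np.sin(t)]);n=np.array([-e[1],e[0]]);o=np.array([.5885,-.2413])
print('rim outer/inner far',project('wrist',[[*(o+a*e+b*n),.042] for a,b in ((.084,.034),(.084,-.034),(.074,.028),(.074,-.028))],cal))
print('board far',project('wrist',[[*(o+a*e+b*n),s['eef_pos'][2]-.0011] for a,b in ((.07,.025),(.07,-.025))],cal))
cv2.imwrite('pics/w9c.png',cv2.convertScaleAbs(cv2.resize(im[0:250,190:450],None,fx=2.4,fy=2.4),alpha=1.3))
E
```

```text
[ 0.5887 -0.241   0.0605] 0.5746345340658434 [ 0.1002  0.1914 -1.0097]
pos [ 0.0006 -0.0002 -0.013 ] rot [-0.0004 -0.0006 -0.0001] deg 0.1 q [-0.55  0.42  1.79  0.    0.93  0.89] jaw -82.5 t 18.95
rim outer/inner far [[227.9151  74.1202]
 [409.6182  71.8345]
 [245.9829 101.7117]
 [392.0889  99.9406]]
board far [[245.1282 115.4149]
 [392.9561 113.6562]]
```

No pictures are left, so I'll check the fit numerically from colour profiles.

```bash
python3 - <<'E'
import cv2,numpy as np
im=cv2.imread('pics/w9.png'); h=cv2.cvtColor(im,cv2.COLOR_BGR2HSV)
for c in (270,320,370): print('col',c,[tuple(int(v) for v in np.median(h[r,c-4:c+5],0)) for r in range(64,124,3)])
for r in (85,108,135): print('row',r,[(c,*[int(v) for v in np.median(h[r-1:r+2,c:c+2].reshape(-1,3),0)]) for c in list(range(222,260,3))+list(range(380,418,3))])
E
```

```text
col 270 [(18, 100, 151), (17, 100, 149), (18, 99, 147), (16, 111, 123), (13, 145, 135), (13, 147, 132), (13, 147, 130), (13, 144, 130), (14, 146, 130), (13, 145, 132), (14, 145, 130), (13, 145, 127), (13, 160, 115), (13, 145, 122), (13, 145, 124), (13, 146, 124), (13, 145, 127), (13, 143, 130), (17, 131, 72), (19, 115, 137)]
col 320 [(17, 101, 144), (17, 99, 146), (17, 99, 144), (15, 137, 125), (13, 144, 132), (13, 145, 130), (13, 146, 129), (13, 143, 130), (13, 145, 130), (13, 145, 132), (13, 145, 128), (13, 145, 126), (13, 160, 105), (13, 145, 124), (13, 145, 125), (13, 146, 126), (13, 145, 128), (13, 145, 132), (16, 131, 66), (18, 113, 143)]
col 370 [(17, 100, 151), (18, 100, 148), (17, 100, 147), (14, 148, 121), (13, 145, 129), (13, 145, 128), (13, 145, 127), (14, 148, 127), (13, 145, 129), (13, 146, 129), (13, 146, 131), (13, 147, 132), (13, 151, 115), (13, 146, 124), (13, 145, 125), (13, 147, 126), (13, 145, 128), (13, 145, 132), (17, 128, 73), (19, 110, 144)]
row 85 [(222, 17, 99, 160), (225, 17, 99, 159), (228, 16, 108, 151), (231, 13, 147, 130), (234, 13, 146, 130), (237, 13
[... 824 characters left out ...]
44, 130), (398, 13, 143, 129), (401, 13, 145, 127), (404, 13, 145, 128), (407, 17, 106, 143), (410, 18, 98, 151), (413, 18, 100, 151), (416, 17, 100, 151)]
row 135 [(222, 17, 100, 153), (225, 18, 99, 154), (228, 18, 99, 153), (231, 18, 99, 154), (234, 13, 150, 131), (237, 13, 146, 132), (240, 13, 145, 130), (243, 13, 145, 130), (246, 16, 121, 147), (249, 17, 99, 162), (252, 17, 99, 160), (255, 17, 100, 153), (258, 17, 99, 146), (380, 17, 99, 152), (383, 17, 99, 153), (386, 18, 99, 151), (389, 16, 140, 108), (392, 13, 148, 134), (395, 13, 146, 131), (398, 13, 146, 130), (401, 13, 145, 130), (404, 14, 134, 133), (407, 17, 100, 150), (410, 18, 98, 151), (413, 18, 100, 151), (416, 17, 100, 150)]
```

Rim edges match the prediction within about 1 px. The board's far edge is about 1.7 mm short of centre, so I correct that and lower.

Call:
play_rows:
  targets:
    - {"delta_pos": [0.0017, 0, 0], "delta_rot": [0, 0, 0], "claw": 38}
    - {"delta_pos": [0.0017, 0, 0], "delta_rot": [0, 0, 0], "claw": 38}
    - {"delta_pos": [0.0017, 0, -0.004], "delta_rot": [0, 0, 0], "claw": 38}
    - {"delta_pos": [0.0017, 0, -0.008], "delta_rot": [0, 0, 0], "claw": 38}
    - {"delta_pos": [0.0017, 0, -0.011], "delta_rot": [0, 0, 0], "claw": 38}
    - {"delta_pos": [0.0017, 0, -0.012], "delta_rot": [0, 0, 0], "claw": 38}
    - {"delta_pos": [0.0017, 0, -0.013], "delta_rot": [0, 0, 0], "claw": 38}
    - {"delta_pos": [0.0017, 0, -0.014], "delta_rot": [0, 0, 0], "claw": 38}
    - {"delta_pos": [0.0017, 0, -0.014], "delta_rot": [0, 0, 0], "claw": 38}
    - {"delta_pos": [0.0017, 0, -0.014], "delta_rot": [0, 0, 0], "claw": 38}

```text
time: 19.78
eef_pos: [0.5904, -0.2409, 0.0471]
tcp_rot: [-0.705, -0.047, 0.706, -0.046]
contact_force: [-3.0, 1.2, 4.5]
opening: 0.572
```

Call:
play_rows:
  targets:
    - {"delta_pos": [0, 0, 0], "delta_rot": [0, 0, 0], "claw": 52}
    - {"delta_pos": [0, 0, 0], "delta_rot": [0, 0, 0], "claw": 60}
    - {"delta_pos": [0, 0, 0], "delta_rot": [0, 0, 0], "claw": 70}
    - {"delta_pos": [0, 0, 0], "delta_rot": [0, 0, 0], "claw": 70}
    - {"delta_pos": [0, 0, 0], "delta_rot": [0, 0, 0], "claw": 70}
    - {"delta_pos": [0, 0, 0], "delta_rot": [0, 0, 0], "claw": 70}
    - {"delta_pos": [0, 0, 0.02], "delta_rot": [0, 0, 0], "claw": 70}
    - {"delta_pos": [0, 0, 0.05], "delta_rot": [0, 0, 0], "claw": 70}
    - {"delta_pos": [0, 0, 0.09], "delta_rot": [0, 0, 0], "claw": 70}
    - {"delta_pos": [0, 0, 0.13], "delta_rot": [0, 0, 0], "claw": 70}
    - {"delta_pos": [0, 0, 0.17], "delta_rot": [0, 0, 0], "claw": 70}
    - {"delta_pos": [0, 0, 0.2], "delta_rot": [0, 0, 0], "claw": 70}
    - {"delta_pos": [0, 0, 0.2], "delta_rot": [0, 0, 0], "claw": 70}
    - {"delta_pos": [0, 0, 0.2], "delta_rot": [0, 0, 0], "claw": 70}

```text
time: 20.95
eef_pos: [0.5915, -0.2416, 0.2505]
tcp_rot: [0.707, 0.046, -0.705, 0.047]
contact_force: [0.8, 0.5, -1.0]
opening: 0.818
```

```bash
python3 - <<'E'
from h import *
import cv2
cal=ctrl.calibration('wrist'); im=ctrl.read_camera('wrist'); cv2.imwrite('pics/w10.png',im); h=cv2.cvtColor(im,cv2.COLOR_BGR2HSV)
s=ctrl.get_state();print(s['eef_pos'])
t=np.radians(8.16);e=np.array([np.cos(t),np.sin(t)]);n=np.array([-e[1],e[0]]);o=np.array([.5885,-.2413])
print(project('wrist',[[*(o+a*e+b*n),.046] for a,b in ((.07,.025),(.07,-.025),(-.07,.025),(-.07,-.025))],cal))
# sample in cradle frame at board-top height: hue/sat along centre line and across
S=lambda a,b:[int(v) for v in np.median([h[int(round(v)),int(round(u))] for u,v in project('wrist',[[*(o+a*e+(b+d)*n),.046] for d in (-.002,0,.002)],cal)],0)]
S2=lambda a,b:[int(v) for v in np.median([h[int(round(v)),int(round(u))] for u,v in project('wrist',[[*(o+(a+d)*e+b*n),.046] for d in (-.002,0,.002)],cal)],0)]
for b in (-.015,.015): 
  for g in (-1,1): print('along',b,[(round(g*a*1000),*S(g*a,b)) for a in np.arange(.064,.080,.001)])
for a in (-.055,.055):
  for g in (-1,1): print('across',a,[(round(g*b*1000),*S2(a,g*b)) for b in np.arange(.020,.034,.001)])
# before/after scene difference: moved regions
for nme in('scene','side'):
  A=cv2.imread(f'pics/{nme}0.png'); B=ctrl.read_camera(nme); cv2.imwrite(f'pics/{nme}2.png',B)
  d=(cv2.absdiff(A,B).max(2)>45).astype(np.uint8); k,l,st,ce=cv2.connectedComponentsWithStats(d); print(nme,[tuple(int(x) for x in st[i]) for i in range(1,k) if st[i,4]>25])
E
```

```text
[ 0.5904 -0.241   0.2475]
[[289.9029 104.9613]
 [344.5627 104.3049]
 [294.9557 244.8541]
 [343.064  244.3026]]
along -0.015 [(-64, 18, 99, 152), (-65, 18, 100, 153), (-66, 18, 100, 152), (-67, 17, 98, 152), (-68, 17, 103, 145), (-69, 17, 118, 102), (-70, 17, 118, 102), (-71, 12, 169, 62), (-72, 14, 161, 107), (-73, 14, 150, 130), (-74, 13, 143, 129), (-75, 13, 149, 127), (-76, 13, 147, 127), (-77, 13, 144, 129), (-78, 13, 144, 129), (-79, 13, 145, 129)]
along -0.015 [(64, 18, 101, 142), (65, 17, 101, 143), (66, 18, 100, 142), (67, 17, 99, 142), (68, 17, 99, 141), (69, 17, 99, 140), (70, 17, 125, 122), (71, 13, 145, 116), (72, 13, 145, 123), (73, 13, 144, 121), (74, 13, 150, 124), (75, 13, 155, 126), (76, 13, 144, 129), (77, 13, 147, 129), (78, 13, 145, 128), (79, 13, 148, 126)]
along 0.015 [(-64, 18, 102, 156), (-65, 18, 98, 156), (-66, 18, 101, 157), (-67, 17, 98, 155), (-68, 17, 100, 157), (-69, 16, 108, 120), (-70, 13, 171, 70), (-71, 13, 163, 83), (-72, 13, 153, 117), (-73, 13, 150, 117), (-74, 13, 144, 131), (-75, 14, 148, 131), (-76, 14, 146, 130), (-77, 14, 143, 130), (-78, 13
[... 1573 characters left out ...]
130), (32, 14, 148, 128), (33, 13, 151, 138), (34, 16, 117, 134)]
scene [(205, 0, 97, 90, 3338), (424, 0, 49, 36, 701), (191, 31, 10, 37, 180), (259, 30, 12, 10, 77), (189, 73, 79, 166, 4852), (255, 101, 4, 19, 53), (202, 108, 45, 17, 279), (211, 138, 30, 9, 89), (353, 146, 38, 53, 513), (409, 189, 41, 34, 121), (329, 214, 8, 8, 45), (221, 235, 10, 8, 54), (349, 237, 27, 29, 242), (227, 245, 17, 11, 28), (235, 254, 18, 15, 81)]
side [(0, 0, 405, 217, 31974), (222, 11, 39, 46, 291), (266, 53, 52, 23, 162), (247, 136, 55, 38, 817), (300, 140, 21, 10, 85), (119, 165, 11, 18, 32), (322, 174, 27, 12, 142), (78, 180, 25, 11, 59), (91, 180, 16, 7, 48), (81, 187, 17, 8, 27), (334, 236, 55, 32, 689)]
```

The board is centred: its ends fall within about 1 mm and its sides at ±25 mm, all round. Now a quick numeric check of the upper boards.

Call:
play_rows:
  targets:
    - {"delta_pos": [0, 0.04, 0.02], "delta_rot": [0, 0, 0], "claw": 70}
    - {"delta_pos": [0, 0.08, 0.02], "delta_rot": [0, 0, 0], "claw": 70}
    - {"delta_pos": [0, 0.12, 0.02], "delta_rot": [0, 0, 0], "claw": 70}
    - {"delta_pos": [0.01, 0.16, 0.02], "delta_rot": [0, 0, 0], "claw": 70}
    - {"delta_pos": [0.02, 0.2, 0.02], "delta_rot": [0, 0, 0], "claw": 70}
    - {"delta_pos": [0.03, 0.24, 0.02], "delta_rot": [0, 0, 0], "claw": 70}
    - {"delta_pos": [0.04, 0.28, 0.02], "delta_rot": [0, 0, 0], "claw": 70}
    - {"delta_pos": [0.05, 0.32, 0.02], "delta_rot": [0, 0, 0], "claw": 70}
    - {"delta_pos": [0.06, 0.36, 0.02], "delta_rot": [0, 0, 0], "claw": 70}
    - {"delta_pos": [0.06, 0.4, 0.02], "delta_rot": [0, 0, 0], "claw": 70}
    - {"delta_pos": [0.06, 0.44, 0.02], "delta_rot": [0, 0, 0], "claw": 70}
    - {"delta_pos": [0.06, 0.47, 0.02], "delta_rot": [0, 0, 0], "claw": 70}
    - {"delta_pos": [0.06, 0.47, 0.02], "delta_rot": [0, 0, 0], "claw": 70}
    - {"delta_pos": [0.06, 0.47, 0.02], "delta_rot": [0, 0, 0], "claw": 70}

```text
time: 22.27
eef_pos: [0.6482, 0.2312, 0.2615]
tcp_rot: [-0.702, -0.049, 0.709, -0.046]
contact_force: [-0.6, 0.2, -0.0]
opening: 0.818
```

```bash
python3 - <<'E'
from h import *
import cv2
cal=ctrl.calibration('wrist'); im=ctrl.read_camera('wrist'); cv2.imwrite('pics/w11.png',im)
print(ctrl.get_state()['eef_pos'])
t=np.radians(6.6);e=np.array([np.cos(t),np.sin(t)]);n=np.array([-e[1],e[0]]);o=np.array([.6129,.2253])
g=cv2.cvtColor(im,cv2.COLOR_BGR2GRAY).astype(float)
def v(a,b,z=.062):
    u,w=project('wrist',[[*(o+a*e+b*n),z]],cal)[0]; return int(cv2.getRectSubPix(g.astype(np.float32),(1,1),(float(u),float(w)))[0,0])
for b in (-.015,0,.015):
  print('front',b,[(round(a*1000),v(a,b)) for a in np.arange(.000,.024,.0015)]); print('rear',b,[(round(a*1000),v(a,b)) for a in np.arange(.142,.168,.0015)])
for a in (.03,.08,.13):
  for s in(-1,1): print('side',a,[(round(s*b*1e3),v(a,s*b)) for b in np.arange(.020,.036,.001)])
E
```

```text
[0.6486 0.2298 0.2619]
front -0.015 [(0, 152), (2, 123), (3, 75), (5, 69), (6, 70), (8, 96), (9, 135), (10, 139), (12, 141), (14, 142), (15, 141), (16, 143), (18, 142), (20, 141), (21, 142), (22, 142)]
rear -0.015 [(142, 128), (144, 127), (145, 129), (146, 128), (148, 134), (150, 160), (151, 157), (152, 82), (154, 57), (156, 56), (157, 55), (158, 128), (160, 147), (162, 148), (163, 147), (164, 148), (166, 146), (168, 144)]
front 0 [(0, 152), (2, 125), (3, 70), (5, 68), (6, 70), (8, 83), (9, 138), (10, 145), (12, 145), (14, 144), (15, 145), (16, 145), (18, 145), (20, 146), (21, 145), (22, 145)]
rear 0 [(142, 127), (144, 127), (145, 127), (146, 126), (148, 137), (150, 148), (151, 145), (152, 69), (154, 58), (156, 56), (157, 56), (158, 129), (160, 147), (162, 149), (163, 149), (164, 149), (166, 146), (168, 141)]
front 0.015 [(0, 154), (2, 129), (3, 68), (5, 69), (6, 70), (8, 102), (9, 148), (10, 145), (12, 146), (14, 145), (15, 144), (16, 146), (18, 145), (20, 145), (21, 145), (22, 146)]
rear 0.015 [(142, 130), (144, 129), (145, 129), (146, 132), (148, 147), (150, 149), (151, 141), (152
[... 573 characters left out ...]
09), (-25, 60), (-26, 59), (-27, 66), (-28, 103), (-29, 143), (-30, 154), (-31, 155), (-32, 154), (-33, 154), (-34, 154), (-35, 154)]
side 0.08 [(20, 139), (21, 138), (22, 135), (23, 135), (24, 142), (25, 137), (26, 94), (27, 71), (28, 75), (29, 109), (30, 146), (31, 155), (32, 154), (33, 154), (34, 155), (35, 153)]
side 0.13 [(-20, 135), (-21, 136), (-22, 134), (-23, 124), (-24, 84), (-25, 59), (-26, 58), (-27, 70), (-28, 114), (-29, 146), (-30, 149), (-31, 152), (-32, 151), (-33, 152), (-34, 151), (-35, 150)]
side 0.13 [(20, 133), (21, 131), (22, 133), (23, 142), (24, 143), (25, 141), (26, 115), (27, 80), (28, 70), (29, 88), (30, 136), (31, 151), (32, 151), (33, 150), (34, 150), (35, 150)]
```

```bash
python3 -c "
from plant import ctrl
print(ctrl.sign_off())"
```

```text
the job is handed in; nothing more can be done
None
```

I laid the mallet in its rest, drew the bottom board out in two grips, and seated it in the cradle. I handed the job in at about 22 s; no verdict was reported.

My last checks, all from measurements in the camera pictures:
- **Mallet:** it sat within about 2 px of the predicted seated pose just after release, and I did not measure it again at the end.
- **Board:** its ends and sides are within about 1 mm of centre in the cradle. I took it as resting on the floor from the lowering height and a contact force of about 4.5 N when it touched down.
- **Upper boards:** the top board's width matches the expected height at both ends, so it lies flat. Its centre is at about dispenser x = 78 mm. The middle board is only partly visible and appears to lie flat at about 80 mm.
- **Bystanders:** comparing before and after pictures showed no change at the bottle, tin or reel. The arm blocked part of the scene view near the pot, but the side view showed no change there.

One correction was needed: before lowering, the board was about 1.7 mm short along the cradle, and I adjusted it. The picture limit ran out just before that, so the fit of the board and the later checks were done from pixel values rather than by eye.

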